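Change over the specimen blocks in a relocation plate and lock the clamp

ROBOT

A 7-joint arm with a two-finger parallel gripper is mounted at the origin on a cart in front of the work surface, level with it; the furniture and walls round the work are solid. World frame = base frame: x ahead of the robot, y to its left, z up, the work surface at z = 0. Lengths are in m, angles in rad, forces in N, time in s.
With the tool pointing down it reaches from about 0.4 to 0.85 m from the base axis. Payload 4.5 kg.
Tool frame: the origin (TCP) lies where the fingers leave the gripper's body, on its centre line; the fingertips stand 64 mm ahead of it and the grasp point (between the pads) lies 45 mm ahead of it; z points along the fingers, y is the direction in which the jaws open and shut (so a half turn about z gives the same grasp; the last joint's range is limited). The gripper opens to 88 mm and grips with 3 to 60 N. Pads are 18 mm wide; open, the fingers measure 123 mm over their backs; the gripper's body (75 mm by 187 mm) begins 45 mm behind the grasp point.
Start: joints at [1.378, 0.689, -0.195, 1.565, 0.157, 0.902, -0.215], TCP at [0.141, -0.609, 0.303] pointing down, gripper open.
Joint ranges: [-3.01, 3.01], [-0.46, 2.08], [-1.47, 1.51], [0.13, 2.56], [-1, 4.14], [0.04, 2.09], [-2.66, 2.66]. Speed limits (rad/s): [2.57, 2.57, 3.14, 3.14, 3.14, 3.14, 3.14].

INTERFACE

Orientations are given as a unit quaternion [x, y, z, w].
In Python, from plant import monitor, snapshot, workorder, finder gives the robot as it stands.
- The arm moves only by the tool carry_out, never from a script. Its argument "motion" is one flat list of numbers, 6 for each row, row after row: the shift along the tool's x, y, z in cm, then the turn, a rotation vector about the tool's x, y, z in rad. In form: [x, y, z, rx, ry, rz, x, y, z, rx, ry, rz, ...]. A call has 1 to 8 rows; each row shifts and turns the commanded pose from where the row before left it, along the tool's axes as they then stand; what a row does not reach is not made up. A row lasts 1/8 s, in which the tool goes at most 62.5 mm and 10.7 degrees, less where a joint would pass 70% of its speed; a pose out of reach is approached as far as the arm can. A call with a gripper value outside its range is refused whole. "hand" is the finger opening in cm, from 0 to 8.81, set as the call begins (left out, the last holds). The fingers move at their own pace and stop on an object; "grip_force" is the grip in N (left out, the last holds). Time passes only in rows, so rows that do not move let the fingers close. It gives the time, the measured TCP pose, the force and the opening at its end, in the units of the state.
- monitor.get_state(): the state, without advancing time (a new reading comes with each control period).
- snapshot(name): name is "scene" or "side" or "wrist"; returns a dict with "frame" (480x640x3 uint8, red, green, blue), "range_z" (480x640 float32, m along the optical axis (not along the pixel's ray), 0 where there is no reading), "fx", "fy", "cx", "cy" (pixels), "rvec" (rotation vector, rad) and "tvec" (3), from world to camera coordinates, as OpenCV has them; the wrist camera has in their place "hand_eye" (4x4, takes a point from camera to tool coordinates, whose origin is the TCP and whose axes are the flange's). Camera axes: x right, y down, z forward; pixel columns grow to the right and rows downward; lengths in m; the calibration is good to about 2 mm. A picture is of the moment at which its call begins: read the wrist's pose just before it.
- workorder.finish_job(): hands the job in, once; it reports no verdict.
Trained networks look in a picture, given as the dict that the camera call returned (one of the last four; its "shot" number tells which), for a name from the list of things; names that differ only in an ending like _2 or _b are one class to them, and where a whole thing is asked for, a point or a joint stands for the part that bears it (a point fixed in the world has none). Each returns a list of dicts, best first, with "p" (0 to 1); they miss things now and then, are a little off and sometimes report something else, mostly with a low value. They report only what shows in the picture. A call takes as long as a camera call.
- finder.masks_of(picture, thing): "pixels" (480x640 bool, what is visible of it) and "extent" ([left, top, right, bottom] in pixels, round what is visible of it).
The state is a dict: "clock": time; "q": joint angles; "qd": joint speeds; "joint_torque": joint torques, N m; "tool_pos": TCP position; "eef_rot": TCP orientation; "contact_force": force on the tool from outside, world axes, zero at the start; "moment": the same for the moment, N m; "opening": opening from 0.0 (shut) to 1.0 (fully open).
Only numpy, scipy, OpenCV 4.12 (cv2) and the standard library are available. Lean on these libraries where they do the work, as an engineer would, in place of code of your own. Each camera call takes 0.05 s, during which the arm holds its last target. There are 200 camera calls.

TASK

Change over the relocation plate for the next scan: throw its clamp lever to the open notch, move every scanned block that starts in the plate into the shallow white tray, lying flat, and load every waiting block that starts on the bench into a seat of its own in the plate (any seat), bedded flat and slid fully home against the two back pins and the side pin. When all of that is done, throw the lever into the lock notch (marked with a dot) and let go, with the loaded blocks still fully home; leave the wash bottle, the objective can and the round mount where they are.

Things in the scene. Friction and masses are not known exactly. Their poses are not given: they have to be found in the camera images.
- relocation_plate: Aluminium plate 110 mm (its x) by 310 mm (its y) by 12 mm thick, fixed on the bench in front of the robot, turned a little; origin at the centre of its underside, x away from the robot, y left. Three seats in a row along y, a low clamp bar along the front, the lever at the left front corner.
- nest_1 (a point): Right-hand seat: the point on the plate's top face (12 mm above the bench) under the middle of a block that is home there. x points to the two back pins, y (left) to the side pin. Pins: 6 mm thick, 12 mm tall above the face. Back pins' front sides are at x = +15 mm, at y = -21 and +21 mm; the side pin's near side is at y = +25 mm, at x = 0. Nothing stops a block at the right.
- nest_2 (a point): The same point of the middle seat, 84 mm to the left (+y) of nest_1; same axes and pins.
- nest_3 (a point): The same point of the left-hand seat, 84 mm to the left of nest_2, next to the lever; same axes and pins.
- lever_hub (a point): On the lever's upright pivot axis, 55 mm above the bench (the height of the knob's middle). The pivot housing is a low dark drum 44 mm across, its top 24 mm above the bench; the rim on it has two notches, the lock notch marked by a dark dot on the plate beside it.
- lever_knob (a point): Middle of the clamp lever's black upright knob (18 mm diameter, from 35 to 70 mm above the bench), 60 mm from the pivot axis. Its frame turns with the lever: -x points from the pivot out along the lever. The flat arm below it tops out 36 mm above the bench.
- clamp_lever (a joint): Lever angle about its upright pivot: 0 = open notch (lever points to the plate's front, -x of the plate), 1.2 rad = lock notch (turned clockwise seen from above, 1.2 rad on, so that it points left and a little to the front). Both notches are the ends of its throw. A spring snaps it over centre (0.6) into the nearer notch; leaving a notch takes about 3 N at the knob, square to the lever, and less towards half-way.
- clamp_bar (a joint): Travel of the clamp bar along the plate's x: 0 = back (lever open), 0.020 m = forward (locked). Its top is 7 mm above the plate's face. It carries a sprung pad for each seat: when back, the pads stand 17 mm in front of a home block's front side; when forward, they press a block's foot against the back pins with about 1.5 N. It does not move blocks sideways.
- block_1_mid (a point): Centre (half-way up) of a waiting specimen block: black resin, 30 mm (its x) by 50 mm (its y) by 24 mm high, about 90 g, a bright polished metal section on top (z up). It starts on the bench to the right of the plate, best gripped across the 30 mm; either end may go to the side pin. Two or three are there; an absent one has no pose.
- block_2_mid (a point): Another waiting block just like block_1; may be absent.
- block_3_mid (a point): Another waiting block just like block_1; may be absent.
- scanned_1_mid (a point): Centre (half-way up) of a scanned block, same shape, size and axes as block_1; it starts home and clamped in seat nest_1 of the plate. Two or three of the scanned blocks are there; an absent one has no pose.
- scanned_2_mid (a point): Centre (half-way up) of a scanned block, same shape, size and axes as block_1; it starts home and clamped in seat nest_2 of the plate. Two or three of the scanned blocks are there; an absent one has no pose.
- scanned_3_mid (a point): Centre (half-way up) of a scanned block, same shape, size and axes as block_1; it starts home and clamped in seat nest_3 of the plate. Two or three of the scanned blocks are there; an absent one has no pose.
- tray_floor (a point): Centre of the inner floor (3 mm above the bench) of a shallow open white tray that stands fixed on the bench behind the waiting blocks: outside 90 mm (x) by 210 mm (y) by 13 mm high, walls 3 mm, grey floor. Room for three blocks in a row along y, 64 mm apart, long sides along y.
- wash_bottle_mid (a point): Bystander: middle of a white wash bottle with a red top, 50 mm across, 154 mm tall, standing on the bench behind the work.
- spare_can_mid (a point): Bystander: middle of a black objective can with a white band, 46 mm across, 70 mm tall, standing behind the plate and the tray.
- round_mount_mid (a point): Bystander: middle of a black round sample mount, 32 mm across, 20 mm high, lying to the left of the plate.

How it is judged:
On the way, in this order (a step that is already met when the one before it is completed fails the run):
1. the lever is in the open notch (value of joint clamp_lever below 0.08 rad), for 0.2 s.
2. with the lever open, every scanned block lies flat in the tray and every waiting block flat and home against its three pins, let go (value of joint clamp_lever below 0.08 rad and ((x of block_1_mid in the frame of nest_1 between -0.002 and 0.002 m and y of block_1_mid in the frame of nest_1 between -0.002 and 0.002 m and z of block_1_mid in the frame of nest_1 between 0.01 and 0.0135 m and angle between block_1_mid's own z axis and vertical below 0.04 rad and angle between the y axis of block_1_mid and the y axis of nest_1, either way round below 0.04 rad) or (x of block_1_mid in the frame of nest_2 between -0.002 and 0.002 m and y of block_1_mid in the frame of nest_2 between -0.002 and 0.002 m and z of block_1_mid in the frame of nest_2 between 0.01 and 0.0135 m and angle between block_1_mid's own z axis and vertical below 0.04 rad and angle between the y axis of block_1_mid and the y axis of nest_2, either way round below 0.04 rad) or (x of block_1_mid in the frame of nest_3 between -0.002 and 0.002 m and y of block_1_mid in the frame of nest_3 between -0.002 and 0.002 m and z of block_1_mid in the frame of nest_3 between 0.01 and 0.0135 m and angle between block_1_mid's own z axis and vertical below 0.04 rad and angle between the y axis of block_1_mid and the y axis of nest_3, either way round below 0.04 rad)) and ((x of block_2_mid in the frame of nest_1 between -0.002 and 0.002 m and y of block_2_mid in the frame of nest_1 between -0.002 and 0.002 m and z of block_2_mid in the frame of nest_1 between 0.01 and 0.0135 m and angle between block_2_mid's own z axis and vertical below 0.04 rad and angle between the y axis of block_2_mid and the y axis of nest_1, either way round below 0.04 rad) or (x of block_2_mid in the frame of nest_2 between -0.002 and 0.002 m and y of block_2_mid in the frame of nest_2 between -0.002 and 0.002 m and z of block_2_mid in the frame of nest_2 between 0.01 and 0.0135 m and angle between block_2_mid's own z axis and vertical below 0.04 rad and angle between the y axis of block_2_mid and the y axis of nest_2, either way round below 0.04 rad) or (x of block_2_mid in the frame of nest_3 between -0.002 and 0.002 m and y of block_2_mid in the frame of nest_3 between -0.002 and 0.002 m and z of block_2_mid in the frame of nest_3 between 0.01 and 0.0135 m and angle between block_2_mid's own z axis and vertical below 0.04 rad and angle between the y axis of block_2_mid and the y axis of nest_3, either way round below 0.04 rad)) and ((x of block_3_mid in the frame of nest_1 between -0.002 and 0.002 m and y of block_3_mid in the frame of nest_1 between -0.002 and 0.002 m and z of block_3_mid in the frame of nest_1 between 0.01 and 0.0135 m and angle between block_3_mid's own z axis and vertical below 0.04 rad and angle between the y axis of block_3_mid and the y axis of nest_1, either way round below 0.04 rad) or (x of block_3_mid in the frame of nest_2 between -0.002 and 0.002 m and y of block_3_mid in the frame of nest_2 between -0.002 and 0.002 m and z of block_3_mid in the frame of nest_2 between 0.01 and 0.0135 m and angle between block_3_mid's own z axis and vertical below 0.04 rad and angle between the y axis of block_3_mid and the y axis of nest_2, either way round below 0.04 rad) or (x of block_3_mid in the frame of nest_3 between -0.002 and 0.002 m and y of block_3_mid in the frame of nest_3 between -0.002 and 0.002 m and z of block_3_mid in the frame of nest_3 between 0.01 and 0.0135 m and angle between block_3_mid's own z axis and vertical below 0.04 rad and angle between the y axis of block_3_mid and the y axis of nest_3, either way round below 0.04 rad)) and x of scanned_1_mid in the frame of tray_floor between -0.035 and 0.035 m and y of scanned_1_mid in the frame of tray_floor between -0.085 and 0.085 m and z of scanned_1_mid in the frame of tray_floor between 0.009 and 0.016 m and angle between each of scanned_1_mid, scanned_2_mid, scanned_3_mid's own z axis and vertical below 0.1 rad and x of scanned_2_mid in the frame of tray_floor between -0.035 and 0.035 m and y of scanned_2_mid in the frame of tray_floor between -0.085 and 0.085 m and z of scanned_2_mid in the frame of tray_floor between 0.009 and 0.016 m and x of scanned_3_mid in the frame of tray_floor between -0.035 and 0.035 m and y of scanned_3_mid in the frame of tray_floor between -0.085 and 0.085 m and z of scanned_3_mid in the frame of tray_floor between 0.009 and 0.016 m and contact force between the fingers and block_1 below 0.05 N and contact force between the fingers and block_2 below 0.05 N and contact force between the fingers and block_3 below 0.05 N and contact force between the fingers and scanned_1 below 0.05 N and contact force between the fingers and scanned_2 below 0.05 N and contact force between the fingers and scanned_3 below 0.05 N), for 0.2 s.
3. the lever is in the lock notch (value of joint clamp_lever between 1.12 and 1.25 rad), for 0.2 s.
At the end, for the whole second after the job is handed in: The lever rests in the lock notch (1.12 to 1.25 rad), every scanned block lies flat in the tray, and every waiting block lies flat in a seat of its own, within 2 mm of touching the back pins and the side pin and within 0.04 rad of square to them, released and at rest (all of step 3 and ((x of block_1_mid in the frame of nest_1 between -0.002 and 0.002 m and y of block_1_mid in the frame of nest_1 between -0.002 and 0.002 m and z of block_1_mid in the frame of nest_1 between 0.01 and 0.0135 m and angle between block_1_mid's own z axis and vertical below 0.04 rad and angle between the y axis of block_1_mid and the y axis of nest_1, either way round below 0.04 rad) or (x of block_1_mid in the frame of nest_2 between -0.002 and 0.002 m and y of block_1_mid in the frame of nest_2 between -0.002 and 0.002 m and z of block_1_mid in the frame of nest_2 between 0.01 and 0.0135 m and angle between block_1_mid's own z axis and vertical below 0.04 rad and angle between the y axis of block_1_mid and the y axis of nest_2, either way round below 0.04 rad) or (x of block_1_mid in the frame of nest_3 between -0.002 and 0.002 m and y of block_1_mid in the frame of nest_3 between -0.002 and 0.002 m and z of block_1_mid in the frame of nest_3 between 0.01 and 0.0135 m and angle between block_1_mid's own z axis and vertical below 0.04 rad and angle between the y axis of block_1_mid and the y axis of nest_3, either way round below 0.04 rad)) and ((x of block_2_mid in the frame of nest_1 between -0.002 and 0.002 m and y of block_2_mid in the frame of nest_1 between -0.002 and 0.002 m and z of block_2_mid in the frame of nest_1 between 0.01 and 0.0135 m and angle between block_2_mid's own z axis and vertical below 0.04 rad and angle between the y axis of block_2_mid and the y axis of nest_1, either way round below 0.04 rad) or (x of block_2_mid in the frame of nest_2 between -0.002 and 0.002 m and y of block_2_mid in the frame of nest_2 between -0.002 and 0.002 m and z of block_2_mid in the frame of nest_2 between 0.01 and 0.0135 m and angle between block_2_mid's own z axis and vertical below 0.04 rad and angle between the y axis of block_2_mid and the y axis of nest_2, either way round below 0.04 rad) or (x of block_2_mid in the frame of nest_3 between -0.002 and 0.002 m and y of block_2_mid in the frame of nest_3 between -0.002 and 0.002 m and z of block_2_mid in the frame of nest_3 between 0.01 and 0.0135 m and angle between block_2_mid's own z axis and vertical below 0.04 rad and angle between the y axis of block_2_mid and the y axis of nest_3, either way round below 0.04 rad)) and ((x of block_3_mid in the frame of nest_1 between -0.002 and 0.002 m and y of block_3_mid in the frame of nest_1 between -0.002 and 0.002 m and z of block_3_mid in the frame of nest_1 between 0.01 and 0.0135 m and angle between block_3_mid's own z axis and vertical below 0.04 rad and angle between the y axis of block_3_mid and the y axis of nest_1, either way round below 0.04 rad) or (x of block_3_mid in the frame of nest_2 between -0.002 and 0.002 m and y of block_3_mid in the frame of nest_2 between -0.002 and 0.002 m and z of block_3_mid in the frame of nest_2 between 0.01 and 0.0135 m and angle between block_3_mid's own z axis and vertical below 0.04 rad and angle between the y axis of block_3_mid and the y axis of nest_2, either way round below 0.04 rad) or (x of block_3_mid in the frame of nest_3 between -0.002 and 0.002 m and y of block_3_mid in the frame of nest_3 between -0.002 and 0.002 m and z of block_3_mid in the frame of nest_3 between 0.01 and 0.0135 m and angle between block_3_mid's own z axis and vertical below 0.04 rad and angle between the y axis of block_3_mid and the y axis of nest_3, either way round below 0.04 rad)) and x of scanned_1_mid in the frame of tray_floor between -0.035 and 0.035 m and y of scanned_1_mid in the frame of tray_floor between -0.085 and 0.085 m and z of scanned_1_mid in the frame of tray_floor between 0.009 and 0.016 m and angle between each of scanned_1_mid, scanned_2_mid, scanned_3_mid's own z axis and vertical below 0.1 rad and x of scanned_2_mid in the frame of tray_floor between -0.035 and 0.035 m and y of scanned_2_mid in the frame of tray_floor between -0.085 and 0.085 m and z of scanned_2_mid in the frame of tray_floor between 0.009 and 0.016 m and x of scanned_3_mid in the frame of tray_floor between -0.035 and 0.035 m and y of scanned_3_mid in the frame of tray_floor between -0.085 and 0.085 m and z of scanned_3_mid in the frame of tray_floor between 0.009 and 0.016 m and contact force between the fingers and block_1 below 0.05 N and contact force between the fingers and block_2 below 0.05 N and contact force between the fingers and block_3 below 0.05 N and contact force between the fingers and scanned_1 below 0.05 N and contact force between the fingers and scanned_2 below 0.05 N and contact force between the fingers and scanned_3 below 0.05 N and linear speed of each of block_1, block_2, block_3, scanned_1, scanned_2, scanned_3 below 0.01 m/s).
It fails at once if the wash bottle is disturbed (moved by more than 2 cm) (distance of wash_bottle_mid from where it was at the start of the episode above 0.02 m).
It fails at once if the objective can is disturbed (moved by more than 2 cm) (distance of spare_can_mid from where it was at the start of the episode above 0.02 m).
It fails at once if the round black sample mount is disturbed (moved by more than 2 cm) (distance of round_mount_mid from where it was at the start of the episode above 0.02 m).
Of scanned_1, scanned_2, scanned_3 only 2 to 3 are there at a start; the rules pass over those that are not, and their reading is None.
Of block_1, block_2, block_3 only 2 to 3 are there at a start; the rules pass over those that are not, and their reading is None.
At some moment in a run one of block_1, block_2, block_3, scanned_1, scanned_2, scanned_3 may be knocked a few centimetres aside while the robot is not near it.
Once in a run the grip may slacken for a moment while it holds something.
It also fails if it takes over 210 s, if anything falls off the work surface, if the arm or the gripper's body presses on something with over 40 N, if the wrist force passes 120 N, or if a joint passes its speed limit or range.

## Working session

There is one attempt and no reset: what is moved stays moved. The work goes in short steps, Python scripts to look and compute and a tool call to move; the robot and the scene stay as the last step left them, time stands still between calls to the robot, and variables do not carry over. Pictures are saved under pics/ and viewed, about 12 in all and at most 16, crops included, and the job is handed in when it is done.

Besides the shell and the picture viewer there is one more tool, called after "Emit:" as name(argument=value, ...) on one line, values as JSON. carry_out: Moves the arm, as the interface text tells. Its arguments: {"type":"object","properties":{"motion":{"type":"array"},"hand":{"type":"number"},"grip_force":{"type":"number"}},"required":["motion"]}

```bash
ls; mkdir -p pics; python3 - <<'E'
from plant import monitor, snapshot
import cv2, numpy as np
s=monitor.get_state(); print({k:np.round(v,3).tolist() for k,v in s.items()})
for n in ["scene","side"]:
    p=snapshot(n); cv2.imwrite(f"pics/{n}0.png",p["frame"][:,:,::-1])
    R=cv2.Rodrigues(np.array(p["rvec"]))[0]; print(n,-R.T@np.array(p["tvec"]).ravel(),p["fx"],R[2])
p=snapshot("wrist"); print(np.round(p["hand_eye"],3),p["fx"])
E
```

```text
pics
{'clock': 0.0, 'q': [1.378, 0.69, -0.194, 1.566, 0.157, 0.902, -0.215], 'qd': [0.001, -0.0, 0.0, 0.001, 0.001, -0.0, -0.0], 'joint_torque': [0.0, -52.756, -1.267, -15.343, -0.053, 0.007, 0.0], 'tool_pos': [0.14, -0.609, 0.302], 'eef_rot': [0.994, 0.113, -0.0, -0.001], 'contact_force': [-0.057, -0.617, 0.911], 'moment': [-0.044, -0.027, 0.035], 'opening': 1.003}
scene [-0.15857477  0.58425522  0.58687882] 479.2116110658007 [ 0.73251379 -0.46027143 -0.5015713 ]
side [0.64547183 1.13835601 0.83157951] 450.3019299300486 [-0.05551827 -0.80525985 -0.59031712]
[[ 0.    -0.947 -0.323  0.084]
 [ 1.     0.     0.     0.001]
 [-0.    -0.323  0.947 -0.082]
 [ 0.     0.     0.     1.   ]] 346.4021917818694
```

View pics/scene0.png

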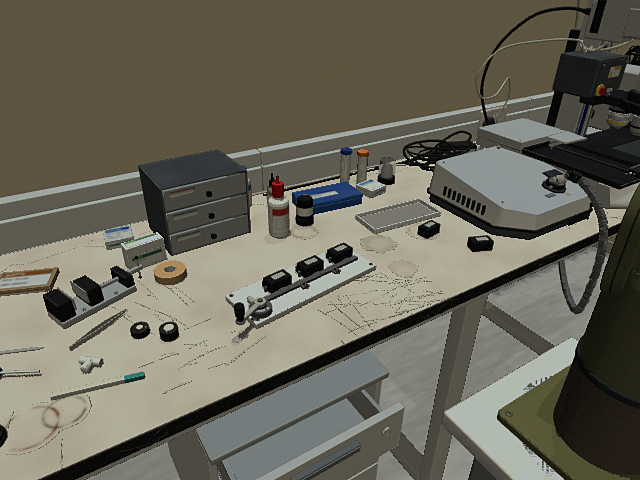

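View pics/side0.png

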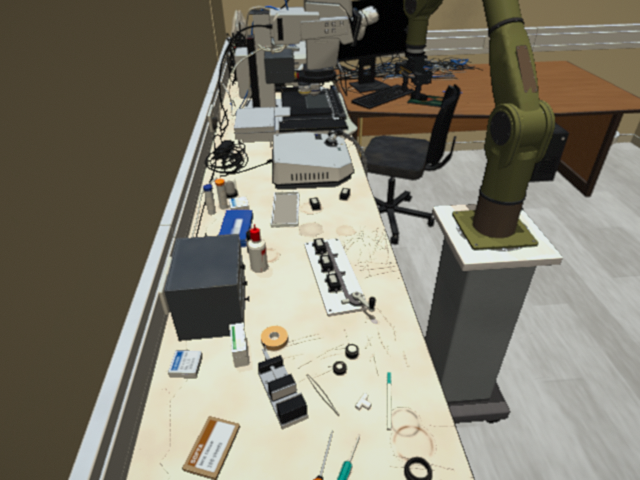

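Scene: the plate holds three scanned blocks (about 277,280; 310,265; 340,252). There are two waiting blocks at (428,229) and (480,243). The tray is at (398,215), the bottle at (279,215), the can at (305,210) and the lever knob at (239,312), in lock. Now localising.

```bash
cat > h.py <<'E'
from plant import monitor, snapshot, finder
import cv2, numpy as np
from scipy.spatial.transform import Rotation as Ro
np.set_printoptions(precision=4,suppress=True)
def shot(n):
    s=monitor.get_state(); p=snapshot(n)
    if n=="wrist":
        T=np.eye(4);T[:3,:3]=Ro.from_quat(s["eef_rot"]).as_matrix();T[:3,3]=s["tool_pos"]
        p["M"]=T@np.array(p["hand_eye"])
    else:
        R=cv2.Rodrigues(np.array(p["rvec"]))[0];M=np.eye(4);M[:3,:3]=R.T;M[:3,3]=-R.T@np.array(p["tvec"]).ravel();p["M"]=M
    return p
def cloud(p):
    z=p["range_z"];v,u=np.mgrid[:480,:640]
    c=np.stack([(u-p["cx"])/p["fx"]*z,(v-p["cy"])/p["fy"]*z,z],-1)
    return c@p["M"][:3,:3].T+p["M"][:3,3]
def pix(p,X):
    c=(np.atleast_2d(X)-p["M"][:3,3])@p["M"][:3,:3]
    return np.c_[c[:,0]/c[:,2]*p["fx"]+p["cx"],c[:,1]/c[:,2]*p["fy"]+p["cy"]]
def ray(p,u,v,z):  # pixel to plane at height z
    d=p["M"][:3,:3]@np.array([(u-p["cx"])/p["fx"],(v-p["cy"])/p["fy"],1]);o=p["M"][:3,3]
    return o+d*(z-o[2])/d[2]
def find(p,thing,minp=.2):
    C=cloud(p);out=[]
    for m in finder.masks_of(p,thing):
        if m["p"]<minp: continue
        k=m["pixels"]&(p["range_z"]>0); P=C[k]
        if len(P)<5: continue
        zt=np.percentile(P[:,2],95); T=P[P[:,2]>zt-.006]
        r=cv2.minAreaRect((T[:,:2]*1000).astype(np.float32))
        out.append((m["p"],np.array(m["extent"]),zt,r)); print(thing,round(m["p"],2),m["extent"],"n",k.sum(),"ztop %.3f"%zt,"med",np.median(P,0),"rect",np.round(r[0],1),np.round(r[1],1),round(r[2],1))
    return out
E
python3 - <<'E'
from h import *
p=shot("scene")
for t in ["relocation_plate","block_1_mid","scanned_1_mid","lever_knob","tray_floor","wash_bottle_mid","spare_can_mid","round_mount_mid"]: find(p,t)
E
```

```text
relocation_plate 0.68 [227.3, 251.8, 375.8, 330.8] n 4275 ztop 0.038 med [0.5041 0.2161 0.0137] rect [505.2 242.1] [ 31.6 251.5] 23.3
scanned_1_mid 0.92 [330.4, 243.2, 352.4, 265.8] n 360 ztop 0.038 med [0.5527 0.072  0.0345] rect [561.5  67. ] [31.9 50.9] 6.9
lever_knob 0.78 [236.0, 300.7, 265.7, 324.4] n 366 ztop 0.070 med [0.4614 0.3371 0.0385] rect [455.  349.6] [15.6 11.8] 54.3
tray_floor 0.86 [354.2, 198.0, 439.6, 238.5] n 1674 ztop 0.014 med [ 0.6624 -0.1802  0.0052] rect [ 658.5 -185.2] [214.7  96.9] 86.8
wash_bottle_mid 0.64 [265.2, 179.8, 289.2, 238.8] n 937 ztop 0.132 med [0.7286 0.1294 0.0709] rect [739.7 121.9] [23. 23.] 34.9
wash_bottle_mid 0.57 [224.8, 250.1, 378.8, 329.3] n 4416 ztop 0.038 med [0.5041 0.2146 0.0136] rect [501.5 240.5] [ 31.6 251.4] 19.3
spare_can_mid 0.63 [356.0, 198.6, 439.0, 232.1] n 1627 ztop 0.014 med [ 0.6626 -0.1825  0.0052] rect [ 659.1 -184.8] [213.3  96.3] 84.8
spare_can_mid 0.62 [295.3, 195.3, 315.4, 226.2] n 498 ztop 0.072 med [0.7449 0.0472 0.0433] rect [757.5  41.2] [37.  37.9] 7.2
round_mount_mid 0.83 [159.3, 323.3, 178.3, 343.2] n 329 ztop 0.022 med [0.5138 0.4594 0.019 ] rect [520.8 458.4] [31.3 30.5] 43.4
round_mount_mid 0.38 [267.7, 254.6, 356.8, 297.3] n 546 ztop 0.021 med [0.5223 0.1669 0.0192] rect [521.2 154.5] [ 25.2 239.1] 7.9
```

```bash
python3 - <<'E'
from h import *
for n in ["scene","side"]:
    p=shot(n);C=cloud(p)
    for lo,hi in [(.033,.042),(.021,.029)]:
        m=((p["range_z"]>0)&(C[...,2]>lo)&(C[...,2]<hi)&(C[...,0]>.35)&(C[...,0]<.85)&(abs(C[...,1])<.5)).astype(np.uint8)
        k,l,st,_=cv2.connectedComponentsWithStats(m)
        for i in range(1,k):
            if st[i,4]>60:
                P=C[l==i];r=cv2.minAreaRect((P[:,:2]*1000).astype(np.float32));print(n,lo,st[i].tolist(),np.round(r[0],1),np.round(r[1],1),round(r[2],1),"z",np.median(P[:,2]))
E
```

```text
scene 0.033 [306, 182, 57, 22, 424] [811.8 -79.6] [145.5  81.5] 86.3 z 0.03401449578334659
scene 0.033 [427, 187, 142, 46, 702] [ 514.5 -352.9] [356.8 138.3] 30.0 z 0.036602082520846846
scene 0.033 [296, 209, 17, 7, 61] [746.7  46.6] [39.9 19.7] 60.4 z 0.03752449042085071
scene 0.033 [158, 218, 93, 27, 312] [781.3 289.2] [213.1  74.4] 72.1 z 0.03757401534814109
scene 0.033 [268, 220, 21, 7, 61] [731.8 128.8] [48.7 23.7] 54.9 z 0.03766375646157427
scene 0.033 [122, 243, 43, 16, 162] [766.  433.6] [86.9 32. ] 76.5 z 0.03795950150359201
scene 0.033 [327, 242, 26, 15, 205] [562.   66.1] [32.4 53.7] 7.3 z 0.037102789382273405
scene 0.033 [297, 255, 27, 16, 227] [550.1 149.2] [30.9 53.2] 7.9 z 0.03718851372417131
scene 0.033 [115, 263, 28, 19, 187] [704.6 478.9] [50.8 55.4] 75.9 z 0.03930397001986574
scene 0.033 [263, 269, 29, 17, 260] [539.6 232.2] [33.5 52. ] 9.3 z 0.03693876489276604
scene 0.033 [236, 297, 30, 27, 223] [473.3 320.8] [21.2 80.7] 27.0 z 0.03689957449823289
scene 0.021 [356, 180, 29, 12, 198] [ 818.3 -218. ] [65.1 66.3] 10.5 z 0.023370978045470503
scene 0.021 [313, 194, 50
[... 975 characters left out ...]
 0.033 [272, 170, 60, 16, 183] [ 613.1 -324.5] [ 91.7 240.8] 64.4 z 0.03655729757722781
side 0.033 [314, 238, 13, 12, 91] [560.9  67.2] [29.7 55. ] 9.7 z 0.03495776635296877
side 0.033 [320, 255, 14, 12, 105] [550.5 149.3] [28.9 53.4] 9.2 z 0.03512357303664482
side 0.033 [326, 273, 16, 14, 131] [539.1 232.7] [29.9 49.7] 7.8 z 0.03507606687120168
side 0.033 [353, 292, 21, 19, 92] [472.  321.3] [19.6 76.7] 31.7 z 0.035431793138240075
side 0.033 [258, 355, 26, 11, 142] [706.9 489.1] [55.6 21.1] 7.3 z 0.03800708644257783
side 0.021 [230, 197, 18, 12, 115] [ 818.5 -215.4] [60.  66.7] 11.1 z 0.022430218441560568
side 0.021 [342, 293, 20, 12, 75] [499.6 305.9] [38.4 40.3] 34.4 z 0.02312619852603348
```

```bash
cat >> h.py <<'E'
def rows(target,yaw=None,n=None,frm=None,fromyaw=None,step=5.5):
    """print rows (tool frame cm, rad) from current pose to target xyz/yaw with tool down"""
    s=monitor.get_state(); R=Ro.from_quat(s["eef_rot"]).as_matrix(); p=np.array(s["tool_pos"] if frm is None else frm)
    psi=np.arctan2(R[1,0],R[0,0]) if fromyaw is None else fromyaw
    Rw=lambda a:np.array([[np.cos(a),np.sin(a),0],[np.sin(a),-np.cos(a),0],[0,0,-1.]])
    # correct small tilt in first row
    d=0 if yaw is None else (yaw-psi+np.pi/2)%np.pi-np.pi/2
    D=np.array(target)-p
    if n is None: n=max(1,int(np.ceil(np.linalg.norm(D)*100/step)),int(np.ceil(abs(d)/.17)))
    out=[]
    for i in range(n):
        a=psi+d*i/n; out.append(np.r_[Rw(a).T@D/n*100,0,0,-d/n])
    print("n",n,"yaw %.3f->%.3f"%(psi,psi+d)); print("[" +", ".join("%.2f"%x if abs(x)>.005 else "0" for o in out for x in o)+"]"); return psi+d
E
python3 - <<'E'
from h import *
H=np.zeros((16,14))
for n in ["scene","side"]:
    p=shot(n);C=cloud(p)[p["range_z"]>0]
    i=((C[:,0]-.1)/.05).astype(int);j=((C[:,1]+.8)/.05).astype(int)
    k=(C[:,0]>.1)&(C[:,0]<.9)&(C[:,1]>-.8)&(C[:,1]<-.1)&(C[:,2]>0)&(C[:,2]<.9)
    np.maximum.at(H,(i[k],j[k]),C[k,2])
print("cols y=-.8..-.1 rows x=.1..");print((H*100).round().astype(int))
E
```

```text
cols y=-.8..-.1 rows x=.1..
[[ 0 34 34 53 57 58  0  0  0  0  0  0  0  0]
 [ 0  0 35 57 58 58  0  0  0  0  0  0  0  0]
 [ 0  0  0  0  0  0  0  0  0  0  0  0  0  0]
 [ 0  0  0  0  0  0  0  0  0  0  0  0  0  0]
 [ 3  0  0  0  6  6  0  0  0  0  0  0  0  0]
 [47  9 10  4 11 11  6  6  6  1  0  1  0  0]
 [48  8 10  8 13 14  9  8  8  8  3  3  0  0]
 [48  8 10 10 10 13 10  9  9  9  3  3  0  0]
 [44  9 10 10 10 10 10 10 10 10  0  3  3  0]
 [45  9 10 10 11 10 10 10 11 10  4  3  3  0]
 [46  9 10 11 11 11 11 11 11 11  2  1  2  1]
 [35 11 11  0 12 12 12 12 12 12  2  2  2  1]
 [39 11 11  0  0  1  6  6  4  4  1  1  2  2]
 [46 38 37  0  1  0  3  0  0  0  2  3  3  4]
 [46 41 37 34  7  8  7  3  0  7  7  3  3  4]
 [41 40 22 29  7  7  7  6  0  7  7 11 11  4]]
```

```bash
python3 - <<'E'
from h import *
y=rows([.36,-.42,.31],0.1); rows([.47,-.19,.31],0.1,frm=[.36,-.42,.31],fromyaw=.1)
E
```

```text
n 6 yaw 0.227->0.100
[4.27, -2.25, -0.12, 0, 0, 0.02, 4.22, -2.34, -0.12, 0, 0, 0.02, 4.17, -2.43, -0.12, 0, 0, 0.02, 4.12, -2.51, -0.12, 0, 0, 0.02, 4.07, -2.60, -0.12, 0, 0, 0.02, 4.01, -2.69, -0.12, 0, 0, 0.02]
n 5 yaw 0.100->0.100
[2.65, -4.36, 0, 0, 0, 0, 2.65, -4.36, 0, 0, 0, 0, 2.65, -4.36, 0, 0, 0, 0, 2.65, -4.36, 0, 0, 0, 0, 2.65, -4.36, 0, 0, 0, 0]
```

Emit:
carry_out(motion=[4.2,-2.4,-0.1,0,0,0.02,4.2,-2.4,-0.1,0,0,0.02,4.2,-2.4,-0.1,0,0,0.02,4.1,-2.5,-0.1,0,0,0.02,4.1,-2.6,-0.1,0,0,0.02,4.0,-2.7,-0.1,0,0,0.02])

```text
clock: 1.55
tool_pos: [0.3596, -0.4166, 0.309]
eef_rot: [0.999, 0.053, 0.0, 0.0]
contact_force: [0.5, -0.1, -0.7]
opening: 1.002
```

Emit:
carry_out(motion=[2.6,-4.4,0,0,0,0,2.6,-4.4,0,0,0,0,2.6,-4.4,0,0,0,0,2.6,-4.4,0,0,0,0,2.6,-4.4,0,0,0,0,0,0,0,0,0,0,0,0,0,0,0,0])

```text
clock: 2.42
tool_pos: [0.4639, -0.1856, 0.3088]
eef_rot: [0.999, 0.053, -0.0, 0.0]
contact_force: [-0.2, -1.0, -0.3]
opening: 0.998
```

```bash
python3 - <<'E'
from h import *
s=monitor.get_state();print(s["clock"],np.array(s["tool_pos"]),np.array(s["eef_rot"]))
p=shot("wrist");cv2.imwrite("pics/w1.png",p["frame"][:,:,::-1]);C=cloud(p)
for lo,hi in [(.018,.03),(.009,.017)]:
    m=((p["range_z"]>0)&(C[...,2]>lo)&(C[...,2]<hi)&(C[...,1]>-.32)).astype(np.uint8)
    k,l,st,_=cv2.connectedComponentsWithStats(m)
    for i in range(1,k):
        if st[i,4]>150:
            P=C[l==i];r=cv2.minAreaRect((P[:,:2]*1000).astype(np.float32));print(lo,st[i].tolist(),np.round(r[0],1),np.round(r[1],1),round(r[2],1),"z",np.median(P[:,2]))
Q=C[(p["range_z"]>0)&(C[...,2]>.05)&(C[...,2]<.2)&(C[...,1]<-.2)]
for x in np.arange(.3,.65,.03):
    k=abs(Q[:,0]-x)<.015
    if k.any(): print(x.round(3),Q[k,1].max(),Q[k,2].max())
E
```

```text
2.425 [ 0.4639 -0.1856  0.3088] [ 0.9986  0.0533 -0.0002  0.0004]
0.018 [17, 50, 84, 60, 1005] [554.3  80.8] [51.2 85.7] 7.8 z 0.019068960250891498
0.018 [0, 54, 15, 40, 317] [554.3 124.4] [11.3 35.7] 84.0 z 0.0226638280341504
0.018 [307, 93, 51, 35, 1591] [ 556.1 -195.5] [30.  49.9] 9.8 z 0.023856858276037618
0.018 [344, 201, 52, 43, 1204] [ 444.7 -251.1] [50.2 30.2] 67.7 z 0.02370259526532459
0.009 [220, 0, 229, 67, 1210] [ 640.2 -185.6] [210.6  57.1] 87.7 z 0.012528368402889623
0.009 [0, 29, 133, 121, 10086] [543.1  87.8] [110.1 141.9] 7.7 z 0.011826108513469852
0.009 [145, 429, 85, 28, 1916] [ 79.7 -42.7] [ 49.6 121.6] 1.1 z 0.011384353094628763
0.39 -0.37205683952680424 0.0724408031659664
0.42 -0.34029940157372507 0.08395149299111992
0.45 -0.31523059885446225 0.08583901290517054
0.48 -0.31427428542536684 0.0877765691534736
0.51 -0.31042423215257864 0.09252948669617955
0.54 -0.3109054812890713 0.09851946131319828
0.57 -0.31072782776450836 0.10207853649438065
0.6 -0.3108912941464334 0.107039134574064
0.63 -0.3104853175524186 0.11164621454022883
```

View pics/w1.png

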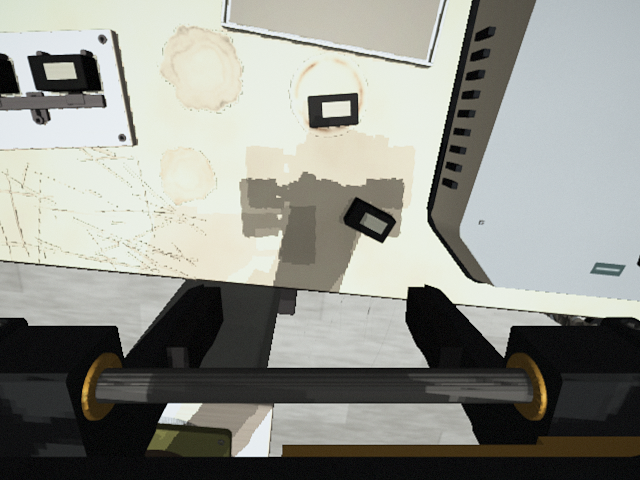

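Wrist view: waiting block A is at (333,110) and block B at (370,220), which is close to the scanner edge at y≈-0.31. Their depth rectangles are sharp. Next I look over the plate and lever.

Emit:
carry_out(motion=[-0.4,-5.2,0,0,0,0,-0.4,-5.2,0,0,0,0,-0.4,-5.2,0,0,0,0,-0.5,-5.2,0,0,0,0,-0.5,-5.2,0,0,0,0,-0.5,-5.2,0,0,0,0,-0.5,-5.2,0,0,0,0,0,0,0,0,0,0])

```text
clock: 3.48
tool_pos: [0.3933, 0.1765, 0.3089]
eef_rot: [0.998, 0.056, 0.0, -0.001]
contact_force: [-0.3, -0.2, 0.2]
opening: 1.003
```

```bash
cat >> h.py <<'E'
def comps(p,lo,hi,minn=150,box=None):
    C=cloud(p);m=(p["range_z"]>0)&(C[...,2]>lo)&(C[...,2]<hi)
    if box: m&=(C[...,0]>box[0])&(C[...,0]<box[1])&(C[...,1]>box[2])&(C[...,1]<box[3])
    k,l,st,_=cv2.connectedComponentsWithStats(m.astype(np.uint8));o=[]
    for i in range(1,k):
        if st[i,4]>minn:
            P=C[l==i];r=cv2.minAreaRect((P[:,:2]*1000).astype(np.float32));o.append(r);print(lo,st[i].tolist(),np.round(r[0],1),np.round(r[1],1),round(r[2],1),"z %.4f"%np.median(P[:,2]))
    return o
E
python3 - <<'E'
from h import *
s=monitor.get_state();print(s["clock"],np.array(s["tool_pos"]),np.array(s["eef_rot"]))
p=shot("wrist");cv2.imwrite("pics/w2.png",p["frame"][:,:,::-1])
for a in [(.033,.041),(.06,.075),(.021,.0255)]: comps(p,*a,minn=60,box=(.38,.65,0,.42))
E
```

```text
3.475 [0.3933 0.1765 0.3089] [ 0.9984  0.0562  0.0005 -0.0009]
0.033 [427, 16, 59, 40, 2080] [561.5  65.1] [30.2 50.6] 7.7 z 0.0360
0.033 [337, 19, 56, 39, 2052] [550.1 147.6] [30.3 49.7] 7.9 z 0.0360
0.033 [243, 21, 57, 39, 2040] [538.8 231.2] [30.2 50.2] 7.8 z 0.0360
0.033 [143, 82, 71, 47, 1056] [474.  318.7] [22.2 75.6] 26.1 z 0.0357
0.06 [121, 110, 24, 21, 380] [456.6 346.1] [17.2 16.5] 6.4 z 0.0683
0.021 [418, 31, 9, 27, 72] [553.5  91.9] [21.6  6.9] 9.7 z 0.0234
0.021 [183, 49, 44, 70, 1068] [493.1 297.7] [58.1 38.8] 36.2 z 0.0236
```

View pics/w2.png

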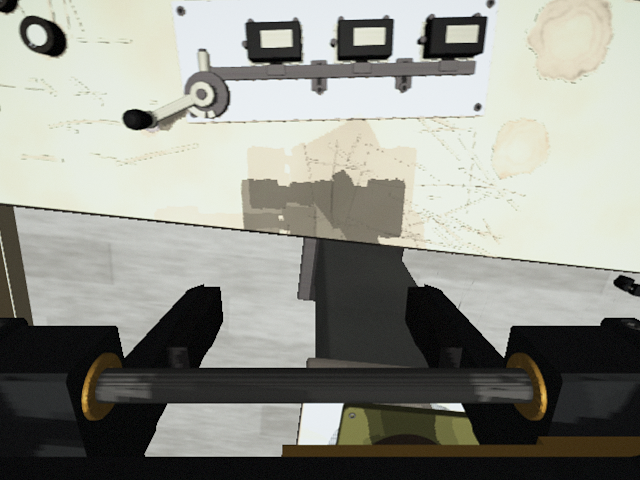

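Plate view: home blocks at (273,40), (364,38), (456,37). The lever hub is at about (206,93) and the knob at (137,119), in lock. I'll cage the knob loosely and swing it round the arc.

```bash
python3 - <<'E'
from h import *
rows([.457,.347,.17],-.465,n=5)
R=lambda a:np.array([[np.cos(a),np.sin(a)],[np.sin(a),-np.cos(a)]])
hub=np.array([486,294.]);A=np.radians(np.linspace(118.75,187.75+5,9));k=hub+60*np.c_[np.cos(A),np.sin(A)];print(k)
print(((k[1:]-k[:-1])@R(-.465)/10).round(2)); print(monitor.get_state()["q"])
E
```

```text
n 5 yaw 0.108->-0.465
[1.63, -3.31, 2.77, 0, 0, 0.11, 1.24, -3.47, 2.77, 0, 0, 0.11, 0.84, -3.59, 2.77, 0, 0, 0.11, 0.42, -3.66, 2.77, 0, 0, 0.11, 0, -3.69, 2.77, 0, 0, 0.11]
[[457.1407 346.6036]
 [449.0603 341.2806]
 [441.9406 334.728 ]
 [435.9669 327.1162]
 [431.2943 318.6431]
 [428.0445 309.5291]
 [426.3019 300.0113]
 [426.1119 290.3371]
 [427.4795 280.7582]]
[[-0.48  0.84]
 [-0.34  0.9 ]
 [-0.19  0.95]
 [-0.04  0.97]
 [ 0.12  0.96]
 [ 0.27  0.93]
 [ 0.42  0.87]
 [ 0.55  0.79]]
[-0.4741  0.4341 -0.0711  2.1187  0.0542  0.5901 -2.0462]
```

```bash
sed -i 's/(yaw-psi+np.pi\/2)%np.pi-np.pi\/2/(yaw-psi)/' h.py; python3 - <<'E'
from h import *
rows([.457,.347,.17],2.677,n=16)
E
```

```text
n 16 yaw 0.108->2.677
[0.51, -1.03, 0.87, 0, 0, -0.16, 0.67, -0.94, 0.87, 0, 0, -0.16, 0.81, -0.82, 0.87, 0, 0, -0.16, 0.93, -0.68, 0.87, 0, 0, -0.16, 1.03, -0.52, 0.87, 0, 0, -0.16, 1.10, -0.35, 0.87, 0, 0, -0.16, 1.14, -0.17, 0.87, 0, 0, -0.16, 1.15, 0.01, 0.87, 0, 0, -0.16, 1.14, 0.20, 0.87, 0, 0, -0.16, 1.09, 0.38, 0.87, 0, 0, -0.16, 1.02, 0.55, 0.87, 0, 0, -0.16, 0.91, 0.70, 0.87, 0, 0, -0.16, 0.79, 0.84, 0.87, 0, 0, -0.16, 0.65, 0.95, 0.87, 0, 0, -0.16, 0.49, 1.04, 0.87, 0, 0, -0.16, 0.31, 1.11, 0.87, 0, 0, -0.16]
```

Emit:
carry_out(motion=[0.5,-1.0,0.9,0,0,-0.16,0.7,-0.9,0.9,0,0,-0.16,0.8,-0.8,0.9,0,0,-0.16,0.9,-0.7,0.9,0,0,-0.16,1.0,-0.5,0.9,0,0,-0.16,1.1,-0.35,0.9,0,0,-0.16,1.1,-0.2,0.8,0,0,-0.16,1.1,0,0.8,0,0,-0.16], hand=3.6)

```text
clock: 4.53
tool_pos: [0.4264, 0.2552, 0.2383]
eef_rot: [0.769, 0.639, -0.0, 0.001]
contact_force: [-0.6, -0.2, -0.7]
opening: 0.409
```

Emit:
carry_out(motion=[1.1,0.2,0.9,0,0,-0.16,1.1,0.4,0.9,0,0,-0.16,1.0,0.55,0.9,0,0,-0.16,0.9,0.7,0.9,0,0,-0.16,0.8,0.8,0.9,0,0,-0.16,0.7,1.0,0.8,0,0,-0.16,0.5,1.0,0.8,0,0,-0.16,0.3,1.1,0.8,0,0,-0.16])

```text
clock: 5.52
tool_pos: [0.4589, 0.3409, 0.1689]
eef_rot: [0.235, 0.972, -0.001, 0.001]
contact_force: [1.0, -0.1, -0.1]
opening: 0.408
```

```bash
python3 - <<'E'
from h import *
s=monitor.get_state();print(s["clock"],np.array(s["tool_pos"]),np.array(s["eef_rot"]),np.array(s["q"]),s["opening"])
rows([.457,.347,.106],2.677,n=3)
p=shot("wrist");comps(p,.06,.075,60,(.38,.55,.2,.42))
E
```

```text
5.525 [0.4589 0.3409 0.1689] [ 0.235   0.972  -0.0013  0.0007] [-0.3402  0.892  -0.6758  1.8216  0.8179  0.7343 -0.381 ] 0.40778513186716425
n 3 yaw 2.667->2.677
[0.15, 0.15, 2.10, 0, 0, 0, 0.15, 0.15, 2.10, 0, 0, 0, 0.15, 0.15, 2.10, 0, 0, 0]
0.06 [309, 243, 31, 33, 764] [456.3 347.9] [18.  17.1] 59.3 z 0.0684
```

Emit:
carry_out(motion=[0.2,0.2,2.1,0,0,0,0.15,0.15,2.1,0,0,0,0.15,0.15,2.1,0,0,0,0,0,0,0,0,0])

```text
clock: 6.08
tool_pos: [0.4534, 0.35, 0.1046]
eef_rot: [0.235, 0.972, -0.002, -0.001]
contact_force: [-0.2, 0.1, 1.1]
opening: 0.407
```

Emit:
carry_out(motion=[0.5,-0.85,0,0,0,0,0.35,-0.9,0,0,0,0,0.2,-0.95,0,0,0,0,0,-0.95,0,0,0,0,-0.1,-0.95,0,0,0,0,-0.3,-0.95,0,0,0,0,-0.4,-0.9,0,0,0,0,-0.6,-0.9,0,0,0,0])

```text
clock: 7.08
tool_pos: [0.4242, 0.2825, 0.1067]
eef_rot: [0.236, 0.972, -0.001, 0.0]
contact_force: [-0.7, 0.0, 0.3]
opening: 0.411
```

Emit:
carry_out(motion=[-0.3,-0.3,0,0,0,0,0,0,0,0,0,0,0.2,0.6,-0.2,0,0,0,0,0,-3,0,0,0,0,0,-4,0,0,0,0,0,-4,0,0,0])

```text
clock: 7.82
tool_pos: [0.4259, 0.287, 0.22]
eef_rot: [0.235, 0.972, 0.0, -0.0]
contact_force: [0.4, -0.4, -0.0]
opening: 0.408
```

```bash
python3 - <<'E'
from h import *
s=monitor.get_state();print(s["clock"],np.array(s["tool_pos"]),np.array(s["q"]))
p=shot("wrist");comps(p,.06,.075,60,(.38,.55,.2,.42));comps(p,.03,.04,60,(.38,.65,.0,.42))
print("target yaw 1.706");rows([.5388,.2312,.17],1.706)
E
```

```text
7.825 [0.4259 0.287  0.22  ] [-0.2514  0.762  -0.7235  1.9627  0.7691  0.7153 -0.354 ]
0.06 [303, 227, 25, 26, 491] [425.8 286.7] [17.1 17.3] 24.2 z 0.0684
0.03 [305, 217, 21, 11, 111] [422.7 289. ] [16.2  8. ] 62.6 z 0.0350
0.03 [323, 234, 46, 61, 882] [465.  293.8] [57.3 22.2] 3.0 z 0.0358
0.03 [286, 331, 61, 37, 1406] [538.8 230.8] [30.9 50.1] 8.2 z 0.0360
0.03 [238, 404, 25, 15, 169] [560.1 143.3] [12.7 30.3] 8.5 z 0.0360
target yaw 1.706
n 6 yaw 2.668->1.706
[-2.10, -0.01, 0.91, 0, 0, 0.16, -2.07, 0.33, 0.91, 0, 0, 0.16, -1.99, 0.65, 0.91, 0, 0, 0.16, -1.86, 0.96, 0.91, 0, 0, 0.16, -1.68, 1.25, 0.91, 0, 0, 0.16, -1.46, 1.50, 0.91, 0, 0, 0.16]
```

Emit:
carry_out(motion=[-2.1,0,0.9,0,0,0.16,-2.1,0.3,0.9,0,0,0.16,-2.0,0.7,0.9,0,0,0.16,-1.8,1.0,0.9,0,0,0.16,-1.7,1.2,0.9,0,0,0.16,-1.5,1.5,0.9,0,0,0.16,0,0,0,0,0,0], hand=4.8)

```text
clock: 8.75
tool_pos: [0.5389, 0.2278, 0.1641]
eef_rot: [0.658, 0.753, -0.0, 0.0]
contact_force: [-0.4, 0.2, -0.1]
opening: 0.547
```

```bash
python3 - <<'E'
from h import *
s=monitor.get_state();print(s["clock"],np.array(s["tool_pos"]))
p=shot("wrist");comps(p,.033,.04,60,(.5,.65,.0,.42))
rows([.5388,.2311,.087],1.706)
E
```

```text
8.75 [0.5389 0.2278 0.1641]
0.033 [291, 209, 48, 73, 3293] [539.  231.1] [30.1 50.1] 7.8 z 0.0359
0.033 [294, 324, 42, 44, 1785] [549.4 154.7] [29.8 37.1] 6.8 z 0.0358
0.033 [296, 415, 38, 30, 1085] [560.2  76.3] [29.5 29.3] 7.0 z 0.0359
n 2 yaw 1.710->1.706
[0.11, 0.06, 3.88, 0, 0, 0, 0.11, 0.06, 3.88, 0, 0, 0]
```

Emit:
carry_out(motion=[0.15,0,2.6,0,0,0,0.15,0,2.6,0,0,0,0,0,2.5,0,0,0,0,0,0,0,0,0])

```text
clock: 9.3
tool_pos: [0.5357, 0.2322, 0.0868]
eef_rot: [0.656, 0.755, -0.001, -0.001]
contact_force: [0.2, -0.4, 0.4]
opening: 0.54
```

Emit:
carry_out(motion=[0,0,0,0,0,0,0,0,0,0,0,0,0,0,0,0,0,0,0,0,-3,0,0,0,0,0,-4,0,0,0,0,0,0,0,0,0], hand=0, grip_force=25)

```text
clock: 10.05
tool_pos: [0.5392, 0.232, 0.1606]
eef_rot: [0.658, 0.753, 0.003, 0.001]
contact_force: [0.3, -0.7, -2.1]
opening: 0.336
```

```bash
python3 - <<'E'
from h import *
s=monitor.get_state();print(s["clock"],np.array(s["tool_pos"]),s["opening"])
t=np.radians(-2.8);c=np.array([.6585,-.186])
for d in [.064,0,-.064]: print(c+d*np.array([-np.sin(t),np.cos(t)]))
rows([.655,-.12,.16],1.52)
E
```

```text
10.05 [0.5392 0.232  0.1606] 0.33636360305032326
[ 0.6616 -0.1221]
[ 0.6585 -0.186 ]
[ 0.6554 -0.2499]
n 7 yaw 1.706->1.520
[-5.21, 0.96, 0.01, 0, 0, 0.03, -5.18, 1.10, 0.01, 0, 0, 0.03, -5.15, 1.24, 0.01, 0, 0, 0.03, -5.11, 1.37, 0.01, 0, 0, 0.03, -5.08, 1.51, 0.01, 0, 0, 0.03, -5.03, 1.64, 0.01, 0, 0, 0.03, -4.99, 1.78, 0.01, 0, 0, 0.03]
```

Emit:
carry_out(motion=[-5.7,0.7,0,0,0,0.02,-5.7,0.8,0,0,0,0.02,-5.7,1.0,0,0,0,0.02,-5.7,1.1,0,0,0,0.02,-5.7,1.2,0,0,0,0.02,-5.7,1.3,0,0,0,0.02,-5.7,1.4,0,0,0,0.03,-5.6,1.5,0,0,0,0.03])

```text
clock: 11.05
tool_pos: [0.6564, -0.2196, 0.1564]
eef_rot: [0.723, 0.691, -0.001, -0.001]
contact_force: [0.9, 0.4, -1.3]
opening: 0.341
```

```bash
python3 - <<'E'
from h import *
s=monitor.get_state();print(s["clock"],np.array(s["tool_pos"]),s["opening"])
p=shot("wrist");comps(p,.009,.017,100,(.57,.75,-.31,.0));comps(p,.019,.03,100,(.4,.75,-.31,.0))
rows([.6554,-.250,.14],1.52);rows([.6554,-.250,.079],1.52,frm=[.6554,-.250,.14],fromyaw=1.52)
E
```

```text
11.05 [ 0.6564 -0.2196  0.1564] 0.3408384389662067
0.009 [241, 15, 158, 275, 4018] [ 660.4 -168.3] [172.9  90.5] 86.4 z 0.0125
0.009 [181, 202, 18, 47, 214] [ 572.4 -201.8] [ 1.4 32.4] 9.4 z 0.0129
0.019 [123, 179, 71, 82, 3601] [ 556.5 -196. ] [30.8 50.3] 9.5 z 0.0237
0.019 [0, 266, 46, 72, 2211] [ 445.9 -251.5] [51.1 31.1] 69.8 z 0.0234
n 1 yaw 1.514->1.520
[-1.82, -0.03, 1.60, 0, 0, -0.01]
n 2 yaw 1.520->1.520
[0, 0, 3.05, 0, 0, 0, 0, 0, 3.05, 0, 0, 0]
```

Emit:
carry_out(motion=[-1.6,0,1.6,0,0,0,0,0,3,0,0,0,0,0,2.8,0,0,0,0,0,0,0,0,0])

```text
clock: 11.6
tool_pos: [0.6547, -0.2313, 0.0807]
eef_rot: [0.721, 0.692, -0.001, -0.002]
contact_force: [-1.0, -0.4, -1.1]
opening: 0.338
```

Emit:
carry_out(motion=[0,0,0.2,0,0,0,0,0,0,0,0,0], hand=4.8)

```text
clock: 11.85
tool_pos: [0.6562, -0.2329, 0.082]
eef_rot: [0.722, 0.692, 0.0, -0.0]
contact_force: [0.1, 0.5, -0.4]
opening: 0.527
```

Emit:
carry_out(motion=[0,0,0,0,0,0,0,0,-3,0,0,0,0,0,-5,0,0,0,0,0,0,0,0,0])

```text
clock: 12.35
tool_pos: [0.6591, -0.2337, 0.1668]
eef_rot: [0.723, 0.691, 0.003, 0.004]
contact_force: [1.2, 0.1, 0.1]
opening: 0.55
```

```bash
python3 - <<'E'
from h import *
s=monitor.get_state();print(s["clock"],np.array(s["tool_pos"]),s["opening"])
p=shot("wrist");comps(p,.019,.03,100,(.4,.75,-.31,.0))
rows([.5501,.1476,.16],1.706)
E
```

```text
12.35 [ 0.6591 -0.2337  0.1668] 0.5502421793197039
0.019 [119, 155, 70, 82, 3542] [ 556.5 -196.3] [30.7 50.5] 9.8 z 0.0237
0.019 [283, 207, 45, 71, 3081] [ 654.4 -232.6] [50.3 29.9] 86.9 z 0.0268
0.019 [0, 243, 43, 72, 2475] [ 447.7 -252.2] [52. 28.] 72.3 z 0.0235
n 8 yaw 1.527->1.706
[4.70, -1.55, 0.05, 0, 0, -0.02, 4.74, -1.45, 0.05, 0, 0, -0.02, 4.77, -1.34, 0.05, 0, 0, -0.02, 4.80, -1.23, 0.05, 0, 0, -0.02, 4.82, -1.12, 0.05, 0, 0, -0.02, 4.85, -1.02, 0.05, 0, 0, -0.02, 4.87, -0.91, 0.05, 0, 0, -0.02, 4.89, -0.80, 0.05, 0, 0, -0.02]
```

Emit:
carry_out(motion=[4.7,-1.5,0,0,0,-0.02,4.7,-1.4,0,0,0,-0.02,4.8,-1.3,0,0,0,-0.02,4.8,-1.2,0.1,0,0,-0.02,4.8,-1.1,0.1,0,0,-0.02,4.9,-1.0,0.1,0,0,-0.02,4.9,-0.9,0.1,0,0,-0.03,4.9,-0.8,0.1,0,0,-0.03])

```text
clock: 13.4
tool_pos: [0.5525, 0.1504, 0.1557]
eef_rot: [0.657, 0.754, -0.001, -0.0]
contact_force: [0.1, -0.3, 0.9]
opening: 0.542
```

Emit:
carry_out(motion=[0,0,0,0,0,0,0,0,0,0,0,0])

```text
clock: 13.65
tool_pos: [0.5533, 0.1482, 0.1559]
eef_rot: [0.658, 0.753, -0.001, 0.0]
contact_force: [0.1, -0.0, -0.0]
opening: 0.546
```

```bash
python3 - <<'E'
from h import *
s=monitor.get_state();print(s["clock"],np.array(s["tool_pos"]),s["opening"])
p=shot("wrist");r=comps(p,.033,.04,60,(.5,.65,.0,.42))
rows([.5501,.1476,.087],1.706)
E
```

```text
13.65 [0.5533 0.1482 0.1559] 0.5457869965055996
0.033 [285, 218, 49, 75, 3500] [550.3 147.3] [30.1 50.9] 7.8 z 0.0358
0.033 [288, 334, 44, 34, 1413] [560.   76.4] [29.9 27.5] 8.2 z 0.0358
n 2 yaw 1.705->1.706
[0.04, -0.18, 3.45, 0, 0, 0, 0.04, -0.18, 3.45, 0, 0, 0]
```

Emit:
carry_out(motion=[0.05,-0.2,3.4,0,0,0,0,-0.15,3.4,0,0,0,0,0,0,0,0,0,0,0,0,0,0,0])

```text
clock: 14.2
tool_pos: [0.5508, 0.1485, 0.0894]
eef_rot: [0.658, 0.753, 0.0, 0.0]
contact_force: [0.3, -0.1, 0.2]
opening: 0.548
```

Emit:
carry_out(motion=[0,0,0,0,0,0,0,0,0,0,0,0,0,0,0,0,0,0,0,0,-3,0,0,0,0,0,-4,0,0,0,0,0,0,0,0,0], hand=0)

```text
clock: 14.95
tool_pos: [0.5517, 0.1501, 0.1614]
eef_rot: [0.658, 0.753, 0.003, 0.001]
contact_force: [-0.6, -0.1, -1.1]
opening: 0.339
```

```bash
python3 - <<'E'
from h import *
s=monitor.get_state();print(s["clock"],np.array(s["tool_pos"]),s["opening"])
rows([.658,-.177,.155],1.52,n=7)
E
```

```text
14.95 [0.5517 0.1501 0.1614] 0.33874349278082033
n 7 yaw 1.706->1.520
[-4.84, 0.87, 0.09, 0, 0, 0.03, -4.81, 1.00, 0.09, 0, 0, 0.03, -4.78, 1.13, 0.09, 0, 0, 0.03, -4.75, 1.26, 0.09, 0, 0, 0.03, -4.72, 1.38, 0.09, 0, 0, 0.03, -4.68, 1.51, 0.09, 0, 0, 0.03, -4.63, 1.63, 0.09, 0, 0, 0.03]
```

Emit:
carry_out(motion=[-4.8,0.9,0.1,0,0,0.03,-4.8,1.0,0.1,0,0,0.03,-4.8,1.1,0.1,0,0,0.03,-4.8,1.3,0.1,0,0,0.03,-4.7,1.4,0.1,0,0,0.03,-4.7,1.5,0,0,0,0.03,-4.6,1.6,0,0,0,0.03,0,0,0,0,0,0])

```text
clock: 15.95
tool_pos: [0.6527, -0.1855, 0.1518]
eef_rot: [0.736, 0.677, -0.002, 0.001]
contact_force: [-1.1, 0.7, -1.7]
opening: 0.338
```

```bash
python3 - <<'E'
from h import *
p=shot("wrist");comps(p,.019,.03,100,(.4,.75,-.31,.0));find(p,"scanned_1_mid")
s=monitor.get_state();print(s["clock"],np.array(s["tool_pos"]),s["opening"])
rows([.658,-.177,.080],1.52,n=3)
E
```

```text
0.019 [137, 236, 70, 77, 3235] [ 556.3 -195.8] [31.5 50.2] 10.1 z 0.0237
0.019 [27, 322, 38, 46, 1173] [ 450.6 -244.3] [33.9 25.8] 69.6 z 0.0234
16.05 [ 0.6526 -0.1788  0.1524] 0.3372066864653044
n 3 yaw 1.496->1.520
[0.07, 0.17, 2.41, 0, 0, -0.01, 0.07, 0.17, 2.41, 0, 0, -0.01, 0.07, 0.17, 2.41, 0, 0, -0.01]
```

Emit:
carry_out(motion=[0.1,0.2,2.4,0,0,-0.01,0.1,0.15,2.4,0,0,-0.01,0.1,0.15,2.3,0,0,0,0,0,0.1,0,0,0,0,0,0,0,0,0])

```text
clock: 16.68
tool_pos: [0.6582, -0.1756, 0.0806]
eef_rot: [0.726, 0.688, -0.0, -0.001]
contact_force: [0.2, -0.1, -0.3]
opening: 0.335
```

Emit:
carry_out(motion=[0,0,0,0,0,0,0,0,0,0,0,0,0,0,0,0,0,0,0,0,-3,0,0,0,0,0,-5,0,0,0,0,0,0,0,0,0], hand=4.8)

```text
clock: 17.42
tool_pos: [0.6613, -0.176, 0.1663]
eef_rot: [0.726, 0.688, 0.003, 0.003]
contact_force: [-0.2, 0.5, -0.6]
opening: 0.543
```

```bash
python3 - <<'E'
from h import *
p=shot("wrist");comps(p,.019,.03,100,(.4,.75,-.31,.0))
s=monitor.get_state();print(s["clock"],np.array(s["tool_pos"]),s["opening"])
rows([.5613,.0651,.16],1.706)
E
```

```text
0.019 [285, 210, 45, 72, 3054] [ 658.1 -177.6] [50.7 30. ] 86.8 z 0.0268
0.019 [135, 241, 64, 71, 2871] [ 556.4 -195.7] [31.  50.3] 9.3 z 0.0237
0.019 [286, 283, 42, 65, 2572] [ 654.4 -232.5] [50.9 30. ] 87.6 z 0.0268
0.019 [24, 317, 40, 51, 1178] [ 448.6 -246.5] [40.  28.1] 68.9 z 0.0234
17.475 [ 0.6598 -0.1761  0.164 ] 0.5433614148092389
n 5 yaw 1.516->1.706
[4.71, -2.23, 0.08, 0, 0, -0.04, 4.79, -2.05, 0.08, 0, 0, -0.04, 4.87, -1.87, 0.08, 0, 0, -0.04, 4.93, -1.68, 0.08, 0, 0, -0.04, 4.99, -1.49, 0.08, 0, 0, -0.04]
```

Emit:
carry_out(motion=[4.7,-2.2,0.1,0,0,-0.04,4.8,-2.0,0.1,0,0,-0.04,4.8,-1.9,0.1,0,0,-0.04,4.9,-1.7,0.1,0,0,-0.04,5.0,-1.5,0.1,0,0,-0.03,0,0,0,0,0,0,0,0,0,0,0,0])

```text
clock: 18.35
tool_pos: [0.559, 0.0628, 0.1559]
eef_rot: [0.658, 0.753, -0.001, 0.0]
contact_force: [0.2, 0.2, -0.2]
opening: 0.545
```

```bash
python3 - <<'E'
from h import *
p=shot("wrist");r=comps(p,.033,.04,60,(.5,.65,.0,.42))
s=monitor.get_state();print(s["clock"],np.array(s["tool_pos"]),s["opening"])
rows([.5613,.0651,.087],1.706)
E
```

```text
0.033 [295, 215, 49, 75, 3508] [561.5  64.8] [29.9 50. ] 7.5 z 0.0359
18.4 [0.5593 0.0619 0.156 ] 0.5437034056773817
n 2 yaw 1.705->1.706
[0.14, 0.12, 3.45, 0, 0, 0, 0.14, 0.12, 3.45, 0, 0, 0]
```

Emit:
carry_out(motion=[0.15,0.1,3.4,0,0,0,0.15,0.1,3.4,0,0,0,0,0,0,0,0,0,0,0,0,0,0,0])

```text
clock: 18.9
tool_pos: [0.5614, 0.0661, 0.0893]
eef_rot: [0.658, 0.753, 0.0, 0.0]
contact_force: [-0.5, 0.0, 0.4]
opening: 0.544
```

Emit:
carry_out(motion=[0,0,0,0,0,0,0,0,0,0,0,0,0,0,0,0,0,0,0,0,-3,0,0,0,0,0,-4,0,0,0,0,0,0,0,0,0], hand=0)

```text
clock: 19.65
tool_pos: [0.5622, 0.0675, 0.1612]
eef_rot: [0.658, 0.753, 0.002, 0.001]
contact_force: [0.4, 0.2, -2.1]
opening: 0.338
```

```bash
python3 - <<'E'
from h import *
s=monitor.get_state();print(s["clock"],np.array(s["tool_pos"]),s["opening"])
rows([.661,-.121,.155],1.52,n=5)
E
```

```text
19.65 [0.5622 0.0675 0.1612] 0.33808659277722974
n 5 yaw 1.707->1.520
[-4.00, 1.45, 0.12, 0, 0, 0.04, -3.95, 1.60, 0.12, 0, 0, 0.04, -3.88, 1.74, 0.12, 0, 0, 0.04, -3.82, 1.89, 0.12, 0, 0, 0.04, -3.74, 2.03, 0.12, 0, 0, 0.04]
```

Emit:
carry_out(motion=[-4.0,1.5,0.1,0,0,0.04,-3.9,1.6,0.1,0,0,0.04,-3.9,1.7,0.1,0,0,0.04,-3.8,1.9,0.1,0,0,0.04,-3.7,2.0,0.1,0,0,0.03,0,0,0,0,0,0,0,0,0,0,0,0])

```text
clock: 20.52
tool_pos: [0.6577, -0.1202, 0.1525]
eef_rot: [0.726, 0.688, -0.0, -0.001]
contact_force: [0.3, 0.0, -1.8]
opening: 0.331
```

```bash
python3 - <<'E'
from h import *
s=monitor.get_state();print(s["clock"],np.array(s["tool_pos"]),s["opening"])
rows([.661,-.120,.080],1.52,n=3)
E
```

```text
20.525 [ 0.6577 -0.1202  0.1525] 0.33084582241715393
n 3 yaw 1.518->1.520
[0.01, 0.11, 2.42, 0, 0, 0, 0.01, 0.11, 2.42, 0, 0, 0, 0.01, 0.11, 2.42, 0, 0, 0]
```

Emit:
carry_out(motion=[0,0.1,2.4,0,0,0,0,0.1,2.4,0,0,0,0,0.1,2.4,0,0,0,0,0,0,0,0,0])

```text
clock: 21.02
tool_pos: [0.6608, -0.1206, 0.079]
eef_rot: [0.726, 0.688, -0.001, -0.001]
contact_force: [-0.6, 1.4, -1.0]
opening: 0.337
```

Emit:
carry_out(motion=[0,0,0,0,0,0,0,0,0,0,0,0,0,0,0,0,0,0,0,0,-3,0,0,0,0,0,-5,0,0,0,0,0,0,0,0,0], hand=4.8)

```text
clock: 21.78
tool_pos: [0.6643, -0.121, 0.1663]
eef_rot: [0.726, 0.688, 0.003, 0.003]
contact_force: [0.1, -0.7, -0.3]
opening: 0.543
```

```bash
python3 - <<'E'
from h import *
p=shot("wrist");comps(p,.019,.03,100,(.4,.75,-.31,.0))
s=monitor.get_state();print(s["clock"],np.array(s["tool_pos"]),s["opening"])
rows([.5564,-.1957,.15],1.737)
E
```

```text
0.019 [284, 211, 45, 71, 3063] [ 660.4 -122.6] [50.  30.1] 86.9 z 0.0268
0.019 [287, 283, 42, 85, 3356] [ 657.3 -187.2] [70.8 30.2] 86.1 z 0.0268
0.019 [147, 309, 45, 17, 521] [ 554.  -173.7] [12.7 31.8] 83.9 z 0.0234
21.825 [ 0.6627 -0.1212  0.1639] 0.5464178177351868
n 3 yaw 1.516->1.737
[-2.67, -3.40, 0.46, 0, 0, -0.07, -2.41, -3.59, 0.46, 0, 0, -0.07, -2.14, -3.76, 0.46, 0, 0, -0.07]
```

Emit:
carry_out(motion=[-2.6,-3.3,0.4,0,0,-0.07,-2.4,-3.6,0.4,0,0,-0.07,-2.2,-3.8,0.4,0,0,-0.07,0,0,0,0,0,0,0,0,0,0,0,0])

```text
clock: 22.45
tool_pos: [0.556, -0.1945, 0.1492]
eef_rot: [0.65, 0.76, 0.0, -0.0]
contact_force: [0.9, 0.8, 0.2]
opening: 0.541
```

```bash
python3 - <<'E'
from h import *
p=shot("wrist");comps(p,.019,.03,100,(.4,.75,-.31,.0))
s=monitor.get_state();print(s["clock"],np.array(s["tool_pos"]),s["opening"])
rows([.5564,-.1957,.075],1.737)
E
```

```text
0.019 [465, 121, 84, 94, 4822] [ 660.  -123.1] [50.1 31.1] 87.2 z 0.0269
0.019 [438, 210, 75, 83, 3867] [ 657.8 -177.6] [50.2 31.7] 86.8 z 0.0268
0.019 [290, 217, 48, 74, 3382] [ 556.3 -196.2] [30.1 50.9] 9.7 z 0.0238
0.019 [107, 267, 70, 59, 2573] [ 445.  -250.7] [49.6 30.2] 68.4 z 0.0237
0.019 [420, 287, 60, 56, 1821] [ 654.4 -226.7] [38.8 30.7] 87.4 z 0.0267
22.5 [ 0.5566 -0.1939  0.1494] 0.5473956244517545
n 2 yaw 1.728->1.737
[-0.09, -0.02, 3.72, 0, 0, 0, -0.09, -0.02, 3.72, 0, 0, 0]
```

Emit:
carry_out(motion=[-0.1,0,3.7,0,0,0,-0.1,0,3.7,0,0,-0.01,0,0,0,0,0,0,0,0,0,0,0,0])

```text
clock: 23.0
tool_pos: [0.5572, -0.1961, 0.0767]
eef_rot: [0.646, 0.764, 0.001, 0.001]
contact_force: [-0.7, -0.4, 0.1]
opening: 0.548
```

Emit:
carry_out(motion=[0,0,0,0,0,0,0,0,0,0,0,0,0,0,0,0,0,0,0,0,-3,0,0,0,0,0,-5,0,0,0,0,0,0,0,0,0], hand=0)

```text
clock: 23.75
tool_pos: [0.558, -0.1973, 0.1591]
eef_rot: [0.646, 0.763, 0.002, 0.003]
contact_force: [-0.7, 0.1, -1.6]
opening: 0.337
```

```bash
python3 - <<'E'
from h import *
s=monitor.get_state();print(s["clock"],np.array(s["tool_pos"]),s["opening"])
rows([.5469,.142,.15],1.706,n=7)
E
```

```text
23.75 [ 0.558  -0.1973  0.1591] 0.33728333620794615
n 7 yaw 1.736->1.706
[4.81, 0.64, 0.13, 0, 0, 0, 4.81, 0.62, 0.13, 0, 0, 0, 4.81, 0.60, 0.13, 0, 0, 0, 4.81, 0.58, 0.13, 0, 0, 0, 4.82, 0.56, 0.13, 0, 0, 0, 4.82, 0.54, 0.13, 0, 0, 0, 4.82, 0.52, 0.13, 0, 0, 0]
```

Emit:
carry_out(motion=[4.8,0.6,0.1,0,0,0.01,4.8,0.6,0.1,0,0,0.01,4.8,0.6,0.1,0,0,0.01,4.8,0.6,0.1,0,0,0,4.8,0.6,0.1,0,0,0,4.8,0.5,0.1,0,0,0,4.8,0.5,0.1,0,0,0,0,0,0,0,0,0])

```text
clock: 24.75
tool_pos: [0.5459, 0.147, 0.1482]
eef_rot: [0.654, 0.756, 0.001, -0.002]
contact_force: [0.4, -0.4, -1.0]
opening: 0.339
```

Emit:
carry_out(motion=[0,0,0,0,0,0])

```text
clock: 24.88
tool_pos: [0.5465, 0.1402, 0.1478]
eef_rot: [0.657, 0.754, -0.001, 0.0]
contact_force: [-0.5, -0.5, -1.1]
opening: 0.336
```

```bash
python3 - <<'E'
from h import *
p=shot("wrist");C=cloud(p);z=monitor.get_state()["tool_pos"][2]
comps(p,z-.057,z-.046,100,(.4,.75,.05,.25))
s=monitor.get_state();print(s["clock"],np.array(s["tool_pos"]),s["opening"])
rows([.5469,.142,.092],1.706)
E
```

```text
0.09089087948936919 [244, 256, 141, 102, 7657] [546.1 141.7] [59.  50.5] 7.8 z 0.0948
24.925 [0.5468 0.1393 0.1479] 0.33782381075086254
n 2 yaw 1.705->1.706
[0.13, 0.02, 2.79, 0, 0, 0, 0.13, 0.02, 2.79, 0, 0, 0]
```

Emit:
carry_out(motion=[0,0,2.8,0,0,0,0,0,2.8,0,0,0,0,0,0.3,0,0,0,0,0,0,0,0,0,0,0,0,0,0,0])

```text
clock: 25.55
tool_pos: [0.5473, 0.1405, 0.09]
eef_rot: [0.658, 0.753, 0.0, 0.0]
contact_force: [-0.2, 0.7, -1.5]
opening: 0.337
```

Emit:
carry_out(motion=[0,0.2,0,0,0,0,0,0.2,0,0,0,0,0,0.1,0,0,0,0,0,0,0,0,0,0], grip_force=12)

```text
clock: 26.05
tool_pos: [0.5516, 0.1418, 0.0897]
eef_rot: [0.657, 0.754, -0.0, -0.0]
contact_force: [-2.6, -1.0, 0.7]
opening: 0.335
```

```bash
cat >> h.py <<'E'
N={1:np.array([.5614,.0650]),2:np.array([.5502,.1475]),3:np.array([.5389,.2312])};TH=.1355
ex=np.array([np.cos(TH),np.sin(TH)]);ey=np.array([-np.sin(TH),np.cos(TH)])
def st(n):
    s=monitor.get_state();d=np.array(s["tool_pos"][:2])-N[n];f=np.array(s["contact_force"])
    print("t",s["clock"],"nest%d x %.1f y %.1f mm z %.4f"%(n,d@ex*1000,d@ey*1000,s["tool_pos"][2]),"F plate",round(f[:2]@ex,1),round(f[:2]@ey,1),round(f[2],1),"open",round(s["opening"]*88.1,1))
E
python3 -c "
from h import *
st(2)"
```

```text
t 26.05 nest2 x 0.6 y -5.9 mm z 0.0897 F plate -2.7 -0.6 0.7 open 29.5
```

Emit:
carry_out(motion=[0.2,0.05,0,0,0,0,0.2,0,0,0,0,0,0.2,0,0,0,0,0,0,0,0,0,0,0])

```text
clock: 26.55
tool_pos: [0.5509, 0.1473, 0.0893]
eef_rot: [0.657, 0.754, -0.001, -0.0]
contact_force: [-3.3, -3.6, -1.5]
opening: 0.34
```

```bash
python3 -c "
from h import *
st(2)"
```

```text
t 26.55 nest2 x 0.7 y -0.3 mm z 0.0893 F plate -3.8 -3.1 -1.5 open 29.9
```

Emit:
carry_out(motion=[0.2,0.05,0,0,0,0,0,0,0,0,0,0,0,0,0,0,0,0])

```text
clock: 26.92
tool_pos: [0.551, 0.1476, 0.0893]
eef_rot: [0.658, 0.753, -0.003, 0.001]
contact_force: [-4.6, -6.1, 0.5]
opening: 0.341
```

Emit:
carry_out(motion=[0,0,0,0,0,0,0,0,0,0,0,0,0,0,0,0,0,0,-0.2,0,-3,0,0,0,0,0,-4,0,0,0,0,0,0,0,0,0], hand=4.8)

```text
clock: 27.68
tool_pos: [0.5542, 0.1493, 0.1626]
eef_rot: [0.657, 0.753, 0.003, 0.001]
contact_force: [-0.5, -0.3, 0.6]
opening: 0.546
```

```bash
cat >> h.py <<'E'
def seat(p,n):
    for r in comps(p,.033,.041,100,(.5,.62,.0,.28)):
        c=np.array(r[0])/1000; d=c-N[n]
        print("  rel nest",n,"x %.1f y %.1f"%(d@ex*1000,d@ey*1000))
E
python3 - <<'E'
from h import *
st(2);p=shot("wrist");seat(p,2)
s=monitor.get_state();print(np.array(s["q"]))
rows([.45,-.245,.16],2.765)
E
```

```text
t 27.675 nest2 x 4.2 y 1.2 mm z 0.1626 F plate -0.5 -0.3 0.6 open 48.1
0.033 [283, 216, 47, 73, 3303] [550.2 148.3] [30.1 50.2] 7.6 z 0.0359
  rel nest 2 x 0.1 y 0.8
[-0.0723  0.8585 -0.4698  1.8311  0.6455  0.6053 -0.8098]
n 8 yaw 1.707->2.765
[-4.70, -1.95, 0.01, 0, 0, -0.13, -4.40, -2.55, 0.01, 0, 0, -0.13, -4.03, -3.11, 0.01, 0, 0, -0.13, -3.58, -3.61, 0.01, 0, 0, -0.13, -3.07, -4.05, 0.01, 0, 0, -0.13, -2.51, -4.42, 0.01, 0, 0, -0.13, -1.91, -4.72, 0.01, 0, 0, -0.13, -1.27, -4.93, 0.01, 0, 0, -0.13]
```

```bash
python3 - <<'E'
from h import *
rows([.436,-.225,.165],1.19,n=8)
E
```

```text
n 8 yaw 1.707->1.190
[-4.43, -2.09, -0.05, 0, 0, 0.06, -4.55, -1.80, -0.05, 0, 0, 0.06, -4.66, -1.50, -0.05, 0, 0, 0.06, -4.75, -1.19, -0.05, 0, 0, 0.06, -4.81, -0.88, -0.05, 0, 0, 0.06, -4.86, -0.57, -0.05, 0, 0, 0.06, -4.89, -0.26, -0.05, 0, 0, 0.06, -4.89, 0.06, -0.05, 0, 0, 0.06]
```

Emit:
carry_out(motion=[-4.4,-2.1,0,0,0,0.06,-4.5,-1.8,0,0,0,0.06,-4.7,-1.5,0,0,0,0.07,-4.8,-1.2,0,0,0,0.07,-4.8,-0.9,0,0,0,0.07,-4.9,-0.6,0,0,0,0.06,-4.9,-0.3,0,0,0,0.06,-4.9,0,0,0,0,0.06], hand=7.6)

```text
clock: 28.72
tool_pos: [0.4328, -0.2271, 0.1588]
eef_rot: [0.827, 0.563, -0.0, -0.0]
contact_force: [-0.4, -0.3, -0.1]
opening: 0.866
```

Emit:
carry_out(motion=[0,0,0,0,0,0,0,0,0,0,0,0])

```text
clock: 28.98
tool_pos: [0.4337, -0.2253, 0.1591]
eef_rot: [0.826, 0.564, 0.0, -0.001]
contact_force: [1.3, 0.9, -1.0]
opening: 0.862
```

```bash
python3 - <<'E'
from h import *
p=shot("wrist");r=comps(p,.019,.03,100,(.38,.53,-.31,.0))
b=r[0];a=b[2] if b[1][0]>b[1][1] else b[2]+90
a=np.radians(a if a<120 else a-180);v=np.array([np.cos(a),np.sin(a)]);u=np.array([v[1],-v[0]])
c=np.array(b[0])/1000;t=c+.011*v-.014*u
s=monitor.get_state();print(s["clock"],np.array(s["tool_pos"]),s["opening"],"axis",a,t,"corner",t+.0935*u-.0375*v)
rows([*t,.08],a,n=3)
E
```

```text
0.019 [320, 240, 45, 68, 2901] [ 444.6 -251.2] [50.6 30.1] 68.5 z 0.0238
29.025 [ 0.434  -0.2246  0.1593] 0.8612871375620044 axis 1.1962059415603843 [ 0.4356 -0.2358] corner [ 0.5089 -0.3049]
n 3 yaw 1.199->1.196
[-0.33, 0.19, 2.64, 0, 0, 0, -0.33, 0.19, 2.64, 0, 0, 0, -0.33, 0.19, 2.64, 0, 0, 0]
```

Emit:
carry_out(motion=[-0.5,0.2,1.6,0,0,0,-0.5,0.3,3.1,0,0,0,0,0,3.2,0,0,0,0,0,0,0,0,0,0,0,0,0,0,0])

```text
clock: 29.65
tool_pos: [0.4348, -0.2366, 0.0809]
eef_rot: [0.826, 0.564, 0.0, -0.0]
contact_force: [-0.1, -0.3, 0.8]
opening: 0.863
```

Emit:
carry_out(motion=[0,0,0,0,0,0,0,0,0,0,0,0,0,0,0,0,0,0,0,0,0,0,0,0,0,0,-3,0,0,0,0,0,-5,0,0,0,0,0,0,0,0,0], hand=0, grip_force=25)

```text
clock: 30.52
tool_pos: [0.4353, -0.2377, 0.1632]
eef_rot: [0.826, 0.563, 0.001, 0.002]
contact_force: [0.5, 0.4, -0.3]
opening: 0.089
```

```bash
python3 - <<'E'
from h import *
s=monitor.get_state();print(s["clock"],np.array(s["tool_pos"]),s["opening"])
p=shot("wrist");z=s["tool_pos"][2];r=comps(p,z-.061,z-.05,100,(.38,.53,-.31,-.1))
cv2.imwrite("pics/w3.png",p["frame"][:,:,::-1])
t=N[1]-.004*ex+.005*ey
print(t);rows([*t,.155],1.706,n=8)
E
```

```text
30.525 [ 0.4353 -0.2377  0.1632] 0.08920570273459232
0.10222559205516507 [271, 287, 34, 17, 378] [ 428.6 -225.6] [ 2.6 14.3] 60.6 z 0.1081
0.10222559205516507 [323, 287, 33, 17, 374] [ 449.2 -234. ] [ 3. 14.] 81.0 z 0.1081
[0.5568 0.0694]
n 8 yaw 1.196->1.706
[4.13, 0.02, 0.08, 0, 0, -0.06, 4.12, 0.28, 0.08, 0, 0, -0.06, 4.09, 0.54, 0.08, 0, 0, -0.06, 4.05, 0.80, 0.08, 0, 0, -0.06, 3.99, 1.06, 0.08, 0, 0, -0.06, 3.92, 1.31, 0.08, 0, 0, -0.06, 3.82, 1.56, 0.08, 0, 0, -0.06, 3.72, 1.80, 0.08, 0, 0, -0.06]
```

View pics/w3.png

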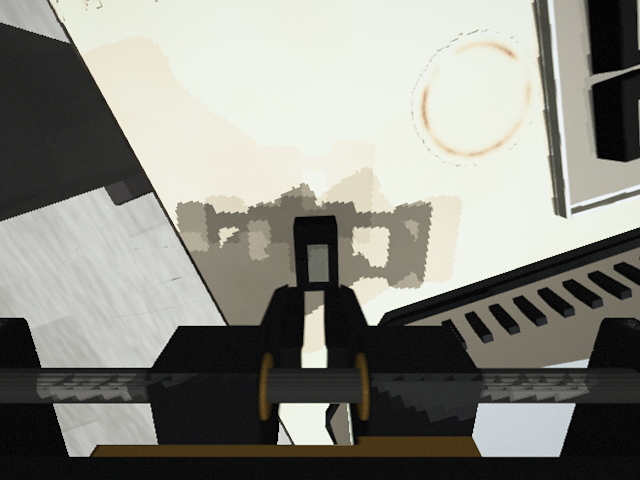

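The picture shows the block at (318,250) still on the bench. The jaws closed to 8 mm empty, probably because I lifted before they had finished closing. Re-measuring.

```bash
python3 - <<'E'
from h import *
s=monitor.get_state();print(s["clock"],np.array(s["tool_pos"]),s["opening"])
p=shot("wrist");r=comps(p,.015,.032,100,(.36,.55,-.31,-.1))
b=r[0];a=b[2] if b[1][0]>b[1][1] else b[2]+90
a=np.radians(a if a<120 else a-180);v=np.array([np.cos(a),np.sin(a)]);u=np.array([v[1],-v[0]])
c=np.array(b[0])/1000;t=c+.005*v-.0*u
print("axis",a,t,"corner",t+.0935*u-.0375*v)
rows([*t,.14],a,n=3)
E
```

```text
30.575 [ 0.4346 -0.2375  0.1617] 0.04943355077385873
0.015 [295, 221, 46, 72, 2845] [ 434.4 -247.6] [50.9 30. ] 71.0 z 0.0238
0.015 [385, 281, 123, 45, 294] [ 505.8 -307.3] [88.3  3.3] 1.2 z 0.0309
axis 1.2385508686829168 [ 0.436  -0.2429] corner [ 0.5122 -0.3089]
n 3 yaw 1.196->1.239
[-0.15, 0.13, 0.69, 0, 0, -0.01, -0.15, 0.13, 0.69, 0, 0, -0.01, -0.15, 0.13, 0.69, 0, 0, -0.01]
```

Emit:
carry_out(motion=[0,0.3,0,0,0,-0.04,0,0,0,0,0,0,0,0,3,0,0,0,0,0,3,0,0,0,0,0,2.4,0,0,0,0,0,0,0,0,0,0,0,0,0,0,0], hand=5)

```text
clock: 31.5
tool_pos: [0.4374, -0.2381, 0.077]
eef_rot: [0.815, 0.58, -0.0, 0.0]
contact_force: [0.5, -1.2, -0.1]
opening: 0.57
```

Emit:
carry_out(motion=[0,0,0,0,0,0,0,0,0,0,0,0,0,0,0,0,0,0,0,0,0,0,0,0,0,0,0,0,0,0], hand=0, grip_force=25)

```text
clock: 32.12
tool_pos: [0.4376, -0.2385, 0.0774]
eef_rot: [0.815, 0.58, 0.0, 0.001]
contact_force: [0.5, -0.7, 5.2]
opening: 0.336
```

```bash
python3 - <<'E'
from h import *
s=monitor.get_state();print(s["clock"],np.array(s["tool_pos"]),s["opening"],s["contact_force"])
E
```

```text
32.125 [ 0.4376 -0.2385  0.0774] 0.3364084167172077 [ 0.5203 -0.687   5.1827]
```

Emit:
carry_out(motion=[0,0,-2,0,0,0,0,0,-3,0,0,0,0,0,-3,0,0,0,0,0,0,0,0,0])

```text
clock: 32.62
tool_pos: [0.438, -0.2387, 0.1582]
eef_rot: [0.815, 0.579, 0.001, 0.001]
contact_force: [-0.2, -0.6, -1.4]
opening: 0.342
```

```bash
python3 - <<'E'
from h import *
s=monitor.get_state();print(s["clock"],np.array(s["tool_pos"]),s["opening"])
p=shot("wrist");z=s["tool_pos"][2];r=comps(p,z-.065,z-.046,100,(.38,.53,-.31,-.1))
t=N[1]-.004*ex+.005*ey
print(t);rows([*t,.155],1.706,n=8)
E
```

```text
32.625 [ 0.438  -0.2387  0.1582] 0.3420143962848888
0.09324758192623944 [244, 271, 140, 97, 7549] [ 436.1 -245.4] [46.2 58.8] 71.7 z 0.1046
[0.5568 0.0694]
n 8 yaw 1.236->1.706
[4.13, 0.14, 0.03, 0, 0, -0.06, 4.11, 0.39, 0.03, 0, 0, -0.06, 4.08, 0.63, 0.03, 0, 0, -0.06, 4.04, 0.87, 0.03, 0, 0, -0.06, 3.98, 1.10, 0.03, 0, 0, -0.06, 3.91, 1.33, 0.03, 0, 0, -0.06, 3.82, 1.56, 0.03, 0, 0, -0.06, 3.72, 1.78, 0.03, 0, 0, -0.06]
```

Emit:
carry_out(motion=[4.1,0.1,0,0,0,-0.06,4.1,0.4,0,0,0,-0.06,4.1,0.6,0,0,0,-0.06,4.0,0.9,0,0,0,-0.06,4.0,1.1,0,0,0,-0.06,3.9,1.3,0,0,0,-0.06,3.8,1.6,0,0,0,-0.06,3.7,1.8,0,0,0,-0.05])

```text
clock: 33.67
tool_pos: [0.5547, 0.0707, 0.1551]
eef_rot: [0.657, 0.754, -0.001, -0.001]
contact_force: [0.7, 0.4, -1.4]
opening: 0.329
```

Emit:
carry_out(motion=[0,0,0,0,0,0,0,0,0,0,0,0])

```text
clock: 33.92
tool_pos: [0.554, 0.0685, 0.1554]
eef_rot: [0.658, 0.753, -0.002, -0.0]
contact_force: [0.2, -0.1, -1.1]
opening: 0.338
```

```bash
python3 - <<'E'
from h import *
p=shot("wrist");st(1);z=monitor.get_state()["tool_pos"][2]
for r in comps(p,z-.06,z-.046,500,(.45,.65,-.02,.12)): d=np.array(r[0])/1000-N[1];print(d@ex,d@ey)
comps(p,.033,.041,100,(.5,.65,.1,.3))
t=N[1]-.004*ex+.005*ey;rows([*t,.092],1.706)
E
```

```text
t 33.975 nest1 x -6.9 y 3.9 mm z 0.1556 F plate 0.7 0.0 -0.8 open 29.6
0.0955702502971277 [244, 277, 141, 91, 7040] [554.6  61.4] [59.3 46.1] 8.3 z 0.1018
-0.007207493650507651 -0.0026664807995168682
0.033 [300, 76, 56, 94, 5041] [550.2 148.1] [30.1 49.3] 7.7 z 0.0359
n 2 yaw 1.705->1.706
[0.06, 0.14, 3.18, 0, 0, 0, 0.06, 0.14, 3.18, 0, 0, 0]
```

Emit:
carry_out(motion=[0,0.1,3.2,0,0,0,0,0.1,3.0,0,0,0,0,0,0.4,0,0,0,0,0,0,0,0,0,0,0,0,0,0,0])

```text
clock: 34.6
tool_pos: [0.5574, 0.0696, 0.0914]
eef_rot: [0.658, 0.753, 0.0, 0.0]
contact_force: [-0.2, 0.1, -0.5]
opening: 0.338
```

Emit:
carry_out(motion=[0,0.2,0,0,0,0,0,0.2,0,0,0,0,0,0.2,0,0,0,0,0,0,0,0,0,0], grip_force=12)

```text
clock: 35.1
tool_pos: [0.5615, 0.0705, 0.0905]
eef_rot: [0.657, 0.754, -0.001, -0.001]
contact_force: [-4.5, 0.0, 3.7]
opening: 0.337
```

```bash
python3 -c "
from h import *
st(1)"
```

```text
t 35.1 nest1 x 0.9 y 5.5 mm z 0.0905 F plate -4.5 0.6 3.7 open 29.7
```

Emit:
carry_out(motion=[0.2,0,0,0,0,0,0.2,0,0,0,0,0,0.15,0,0,0,0,0,0,0,0,0,0,0])

```text
clock: 35.6
tool_pos: [0.561, 0.0741, 0.09]
eef_rot: [0.658, 0.753, -0.003, 0.0]
contact_force: [-4.6, -2.5, -1.0]
opening: 0.341
```

```bash
python3 -c "
from h import *
st(1)"
```

```text
t 35.6 nest1 x 0.8 y 9.1 mm z 0.0900 F plate -4.9 -1.9 -1.0 open 30.0
```

Emit:
carry_out(motion=[0.2,0,0,0,0,0,0.1,0,0,0,0,0,0,0,0,0,0,0,0,0,0,0,0,0])

```text
clock: 36.1
tool_pos: [0.5609, 0.0755, 0.09]
eef_rot: [0.658, 0.753, -0.004, 0.001]
contact_force: [-3.2, -5.2, -0.3]
opening: 0.339
```

Emit:
carry_out(motion=[0,0,0,0,0,0,0,0,0,0,0,0,0,0,0,0,0,0,-0.2,0,-3,0,0,0,0,0,-5,0,0,0,0,0,0,0,0,0], hand=4.8)

```text
clock: 36.85
tool_pos: [0.5643, 0.0784, 0.1741]
eef_rot: [0.657, 0.753, 0.003, 0.002]
contact_force: [1.0, 1.0, -0.7]
opening: 0.546
```

```bash
python3 - <<'E'
from h import *
st(1);p=shot("wrist");seat(p,1)
rows([.46,.19,.30],1.706)
q=shot("side");comps(q,.017,.032,30,(.58,.75,-.31,-.05))
E
```

```text
t 36.85 nest1 x 4.7 y 12.9 mm z 0.1741 F plate 1.1 0.8 -0.7 open 48.1
0.033 [280, 96, 50, 84, 4064] [550.2 147.9] [29.9 49.7] 8.0 z 0.0358
0.033 [284, 229, 44, 68, 2887] [561.5  65. ] [30.  50.5] 7.7 z 0.0358
  rel nest 1 x 0.1 y 83.6
  rel nest 1 x 0.1 y 0.0
n 4 yaw 1.707->1.706
[3.13, -2.18, -3.19, 0, 0, 0, 3.13, -2.18, -3.19, 0, 0, 0, 3.13, -2.18, -3.19, 0, 0, 0, 3.13, -2.18, -3.19, 0, 0, 0]
0.017 [281, 193, 9, 28, 161] [ 659.2 -174.5] [164.   26.7] 88.9 z 0.0254
```

```bash
python3 - <<'E'
from h import *
p=shot("scene");cv2.imwrite("pics/s2.png",cv2.resize(p["frame"][150:350,200:520,::-1],(800,500)))
print("tray");comps(p,.020,.032,40,(.6,.72,-.31,-.05))
rows([.426,.287,.17],2.677,n=7)
E
```

```text
tray
0.02 [368, 201, 57, 20, 464] [ 658.7 -175.5] [161.5  37.2] 86.1 z 0.0273
n 7 yaw 1.707->2.677
[3.24, -1.52, 0, 0, 0, -0.14, 3.41, -1.05, 0, 0, 0, -0.14, 3.53, -0.57, 0, 0, 0, -0.14, 3.57, -0.08, 0, 0, 0, -0.14, 3.55, 0.42, 0, 0, 0, -0.14, 3.46, 0.90, 0, 0, 0, -0.14, 3.30, 1.37, 0, 0, 0, -0.14]
```

View pics/s2.png

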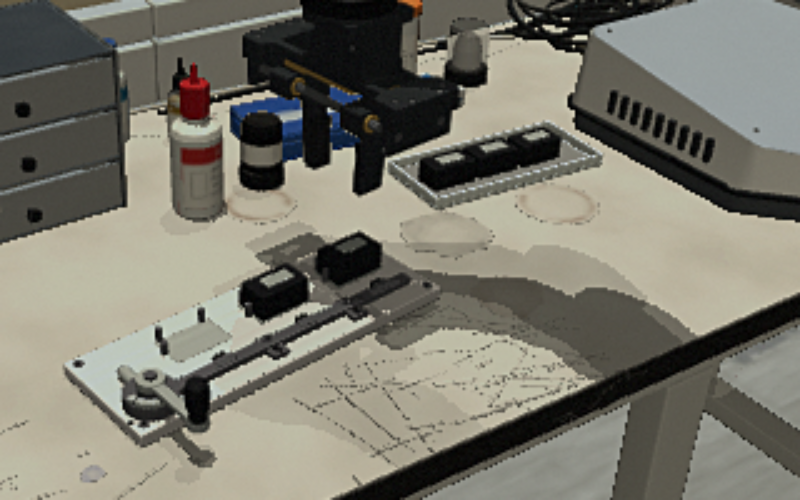

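The tray holds three flat blocks (around 490,157). Two blocks are seated at (272,290) and (349,257), the lever is open, and no waiting blocks are left on the bench. Now the lever.

Emit:
carry_out(motion=[3.2,-1.5,0,0,0,-0.14,3.4,-1.0,0,0,0,-0.14,3.5,-0.6,0,0,0,-0.14,3.6,-0.1,0,0,0,-0.14,3.5,0.4,0,0,0,-0.14,3.5,0.9,0,0,0,-0.14,3.3,1.4,0,0,0,-0.13,0,0,0,0,0,0], hand=3.6)

```text
clock: 38.0
tool_pos: [0.4233, 0.2889, 0.1698]
eef_rot: [0.227, 0.974, 0.001, -0.002]
contact_force: [-0.8, -0.2, -0.5]
opening: 0.411
```

Emit:
carry_out(motion=[0,0,0,0,0,0])

```text
clock: 38.12
tool_pos: [0.4257, 0.2851, 0.1697]
eef_rot: [0.231, 0.973, -0.001, -0.0]
contact_force: [-0.1, -0.2, -0.1]
opening: 0.409
```

```bash
python3 - <<'E'
from h import *
p=shot("wrist");r=comps(p,.06,.075,60,(.38,.55,.2,.42));comps(p,.033,.041,200,(.5,.62,.0,.28))
s=monitor.get_state();print(s["clock"],np.array(s["tool_pos"]),s["opening"])
rows([.426,.287,.106],2.677)
E
```

```text
0.06 [304, 251, 30, 32, 750] [425.8 287.1] [16.9 17.1] 17.2 z 0.0683
0.033 [232, 417, 38, 28, 700] [544.6 165.5] [30.7 27.4] 62.9 z 0.0360
38.175 [0.4261 0.2847 0.1698] 0.40565286075093204
n 2 yaw 2.675->2.677
[0.06, 0.10, 3.19, 0, 0, 0, 0.06, 0.10, 3.19, 0, 0, 0]
```

Emit:
carry_out(motion=[0.1,0.1,3.2,0,0,0,0,0.1,3.2,0,0,0,0,0,0,0,0,0,0,0,0,0,0,0])

```text
clock: 38.67
tool_pos: [0.4262, 0.288, 0.1073]
eef_rot: [0.231, 0.973, 0.0, 0.0]
contact_force: [0.1, 0.5, -0.5]
opening: 0.41
```

Emit:
carry_out(motion=[0.5,0.8,0,0,0,0,0.4,0.9,0,0,0,0,0.2,0.95,0,0,0,0,0.1,0.95,0,0,0,0,-0.1,0.95,0,0,0,0,-0.2,0.95,0,0,0,0,-0.4,0.9,0,0,0,0,-0.5,0.8,0,0,0,0])

```text
clock: 39.67
tool_pos: [0.459, 0.3533, 0.1068]
eef_rot: [0.23, 0.973, 0.0, 0.0]
contact_force: [0.1, -0.9, -0.2]
opening: 0.407
```

Emit:
carry_out(motion=[-0.2,0.3,0,0,0,0,0,0,0,0,0,0,0.4,-0.5,0,0,0,0,0,0,-3,0,0,0,0,0,-4,0,0,0,0,0,-4,0,0,0,0,0,0,0,0,0])

```text
clock: 40.55
tool_pos: [0.4554, 0.353, 0.2195]
eef_rot: [0.23, 0.973, 0.002, 0.001]
contact_force: [0.5, -0.0, -0.5]
opening: 0.406
```

```bash
python3 - <<'E'
from h import *
p=shot("wrist");r=comps(p,.06,.075,60,(.38,.55,.2,.42))
k=np.array(r[0][0])/1000-np.array([.486,.294]);print("lever",(np.pi+TH-np.arctan2(k[1],k[0])))
s=monitor.get_state();print(s["clock"],np.array(s["tool_pos"]),s["opening"])
rows([.45,.14,.30],1.706)
E
```

```text
0.06 [296, 230, 25, 26, 488] [456.4 347.9] [17.  16.8] 12.2 z 0.0686
lever 1.2035368744253327
40.6 [0.4551 0.3519 0.2177] 0.4116676022780192
n 6 yaw 2.677->1.706
[-1.51, -3.20, -1.37, 0, 0, 0.16, -2.00, -2.91, -1.37, 0, 0, 0.16, -2.44, -2.55, -1.37, 0, 0, 0.16, -2.82, -2.12, -1.37, 0, 0, 0.16, -3.13, -1.64, -1.37, 0, 0, 0.16, -3.35, -1.11, -1.37, 0, 0, 0.16]
```

Emit:
carry_out(motion=[-1.5,-3.2,-1.4,0,0,0.16,-2.0,-2.9,-1.4,0,0,0.16,-2.4,-2.5,-1.4,0,0,0.16,-2.8,-2.1,-1.4,0,0,0.16,-3.1,-1.6,-1.3,0,0,0.16,-3.3,2.0,-1.3,0,0,0.16,-1,5,0,0,0,0,0,0,0,0,0,0])

```text
clock: 41.6
tool_pos: [0.5343, 0.1469, 0.2971]
eef_rot: [0.656, 0.755, -0.0, 0.0]
contact_force: [-0.4, 0.8, -0.2]
opening: 0.416
```

Emit:
carry_out(motion=[0,0,0,0,0,0,0,0,0,0,0,0])

```text
clock: 41.85
tool_pos: [0.5303, 0.149, 0.2981]
eef_rot: [0.653, 0.758, -0.001, -0.0]
contact_force: [-0.7, 0.4, -0.3]
opening: 0.409
```

```bash
python3 - <<'E'
from h import *
p=shot("wrist");seat(p,1);s=monitor.get_state();print(s["clock"],np.array(s["tool_pos"]))
p=shot("scene");comps(p,.020,.032,40,(.6,.72,-.31,-.05));comps(p,.06,.075,20,(.38,.5,.25,.42))
for t in ["round_mount_mid","spare_can_mid","wash_bottle_mid"]: find(p,t)
cv2.imwrite("pics/s3.png",cv2.resize(p["frame"][150:350,200:520,::-1],(800,500)))
E
```

```text
0.033 [319, 182, 31, 49, 1389] [550.3 148. ] [30.  50.3] 7.7 z 0.0359
0.033 [318, 259, 28, 43, 1126] [561.7  64.9] [29.6 50.7] 7.8 z 0.0359
  rel nest 1 x 0.2 y 83.7
  rel nest 1 x 0.2 y -0.1
41.9 [0.5305 0.1491 0.2983]
0.02 [368, 201, 57, 20, 465] [ 658.7 -175.1] [162.   35.7] 86.9 z 0.0274
0.06 [234, 302, 11, 11, 92] [455.6 349.4] [15.6 16.8] 33.8 z 0.0679
round_mount_mid 0.72 [159.3, 321.4, 177.7, 342.1] n 331 ztop 0.022 med [0.5139 0.4597 0.0192] rect [521.7 457.8] [30.8 32.4] 69.6
spare_can_mid 0.6 [295.6, 192.6, 314.0, 228.5] n 527 ztop 0.072 med [0.7458 0.0458 0.0422] rect [758.8  39.7] [38.  36.7] 69.8
wash_bottle_mid 0.77 [265.9, 174.4, 287.9, 238.8] n 936 ztop 0.132 med [0.7277 0.1289 0.0686] rect [740.7 121.6] [23.4 23.6] 20.9
wash_bottle_mid 0.59 [324.6, 243.2, 352.2, 261.2] n 368 ztop 0.038 med [0.5536 0.0707 0.0343] rect [561.5  67.3] [32.7 51.3] 7.8
```

View pics/s3.png

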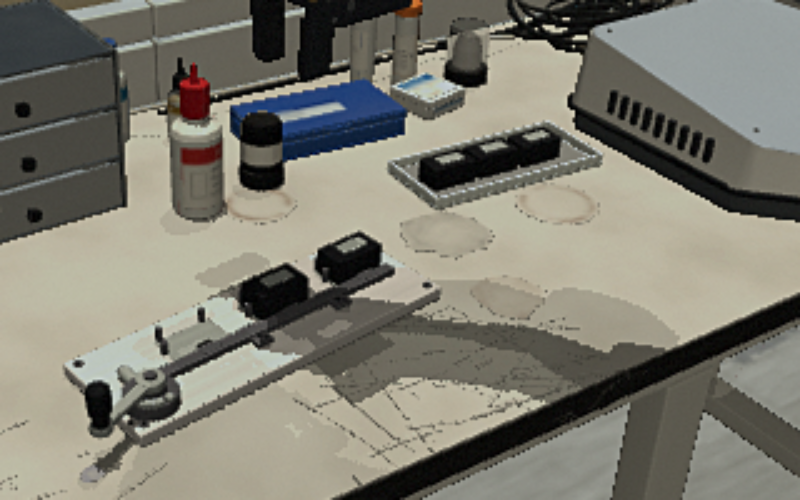

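The lever is in lock (knob at 97,400), both blocks are seated, three blocks lie in the tray, and the bystanders have not moved. Handing in.

```bash
python3 -c "
from plant import workorder
print(workorder.finish_job())"
```

```text
the job is handed in; nothing more can be done
None
```

The changeover is done and handed in at about 42 s on the robot's clock; the hand-in gave no verdict.

- **Moves made:** I opened the lever, put the three scanned blocks in the tray, and loaded the two waiting blocks into nest_2 and nest_1. Each was pressed against its back and side pins before release, and then I locked the lever.
- **Loaded blocks, checked after locking:** their positions matched the original home positions to about 0.5 mm, square to about 0.2° and lying flat.
- **Lever:** it read about 1.20 rad, in the lock notch.
- **Tray:** the three scanned blocks lie flat in a row.
- **Bystanders:** the wash bottle, objective can and round mount stayed within about 2 mm of where they started.
- **What went wrong:** my first grasp of the second waiting block came up empty and shifted the block about 1 cm on the bench. The cause was probably that I lifted before the jaws had closed. I measured it again and the second grasp held.
- **Conflicting reading:** in the last picture the detector also labelled the nest_1 block as a wash bottle, with lower confidence. I ignored it because the depth reading and the picture both show a block.

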